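# Fit and clamp the copper links on the battery test board

### The arm

A 6-joint arm with a two-finger parallel gripper is mounted at the origin on a cart in front of the work surface, level with it; the furniture and walls round the work are solid. World frame = base frame: x ahead of the robot, y to its left, z up, the work surface at z = 0. Lengths are in m, angles in rad, forces in N, time in s.
With the tool pointing down it reaches from about 0.35 to 0.975 m from the base axis. Payload 4.9 kg.
Tool frame: the origin (TCP) lies midway between the tips of the shut fingers; the grasp point (between the pads) lies 19 mm behind it; z points along the fingers, y is the line along which they close (so a half turn about z gives the same grasp; the last joint's range is limited). The gripper opens to 85 mm and grips with 20 to 120 N. Pads are 22 mm wide; open, the fingers measure 114 mm over their backs; the gripper's body (76 mm by 85 mm) begins 54 mm behind the grasp point. The pads swing forward as they close: fully open they stand 13 mm farther back than shut.
Start: joints at [-1.464, 0.053, 1.613, -0, 1.476, -0.119], TCP at [0.14, -0.609, 0.231] pointing down, gripper open.
Joint ranges: [-3.01, 3.01], [-1.01, 2.22], [0.06, 2.58], [-1.02, 4.17], [0.09, 2.62], [-3.14, 3.14]. Speed limits (rad/s): [2.57, 2.57, 3.14, 3.14, 3.14, 3.14].

### API

Orientations are given as a unit quaternion [w, x, y, z].
In Python, from plant import * gives the robot as it stands.
- The arm moves only by the tool jog_arm, never from a script. Its argument "targets" is a list of rows, each a list of 3 entries, a list of its own where there are three numbers: the shift along the tool's x, y, z in units of 25 mm (1.0 is 25 mm), then the turn, a rotation vector about the tool's x, y, z in units of 8 degrees (1.0 is 8 degrees), then the opening in per cent of the stroke, from 0 (shut) to 100 (fully open). A call has 1 to 8 rows; each row is the pose to reach, as a shift and turn from the pose commanded when the call began, along the tool's axes at that moment; what a row does not reach only later rows make up. A row lasts 1/8 s, in which the tool goes at most 62.5 mm and 10.7 degrees, less where a joint would pass 70% of its speed; a pose out of reach is approached as far as the arm can. A call with a gripper value outside its range is refused whole. The fingers move at their own pace and stop on an object; the grip force is fixed at half the most. Time passes only in rows, so rows that repeat a pose let the fingers close. It gives the time, the measured TCP pose, the force, the opening and the grip force at its end, in the units of the state.
- state(): the state, without advancing time (a new reading comes with each control period).
- grab_frame(name): name is "scene" or "top" or "wrist"; returns (picture, depth): 400x640x3 uint8, red, green, blue; 400x640 float32, m along the optical axis (not along the pixel's ray), 0 where there is no reading.
- camera_params(name): a dict with "fovy" (degrees; the focal length in pixels is half the picture's height over the tangent of half this angle, whatever the lens; pixels are square), "cx", "cy" (the principal point, pixels), "dist" ([k1, k2, p1, p2, k3] as OpenCV has them; the pictures are not rectified), "rvec" (rotation vector, rad) and "tvec" (3), from world to camera coordinates, as OpenCV has them; the wrist camera has in their place "hand_eye" (4x4, takes a point from camera to tool coordinates, whose origin is the TCP and whose axes are the flange's). Camera axes: x right, y down, z forward; pixel columns grow to the right and rows downward; lengths in m; the calibration is good to about 2 mm. A picture is of the moment at which its call begins: read the wrist's pose just before it. camera_params takes no time and is no camera call.
- job_done(): hands the job in; it is judged then, once.
The state is a dict: "time": time; "joint_pos": joint angles; "joint_vel": joint speeds; "joint_efforts": joint torques, N m; "tool_pos": TCP position; "tool_rot": TCP orientation; "contact_force": force on the tool from outside, world axes, zero at the start; "ft_torque": the same for the moment, N m; "gripper_width": opening from 0.0 (shut) to 1.0 (fully open); "grasp_force": force on a finger pad.
Only numpy, scipy, OpenCV 4.12 (cv2) and the standard library are available. Lean on these libraries where they do the work, as an engineer would, in place of code of your own. Each camera call takes 0.05 s, during which the arm holds its last target. There are 200 camera calls.

### The job

Switch the isolator off by pulling its lever towards you, and leave it off while you work. Slide every copper link on the desk nose first into a terminal block of its own, fully home against the hidden stop, and lock that block by pushing its yellow knob down and turning it clockwise as far as it goes, so that it stays down. Then switch the isolator back on, and leave the other things on the desk where they are.

Things in the scene. Friction and masses are not known exactly. Their poses are not given: they have to be found in the camera images.
- link_1_handle (a point): Loose copper link (may be absent): bar 16 wide, 8 thick, lying flat; at its rear a foot 32 x 32 x 8 with an upright blue handle 28 long, 16 wide, 42 tall on it (50 over all; 120 g). Point: centre of the handle, 29 above the link's underside. x runs along the bar from handle to nose, z up. Grip the handle across its 16 (along y). The link reaches from 16 behind this point to 89 ahead.
- link_1_nose (a point): Tip of link 1's bar, half-way up its thickness; 89 ahead (link x) of and 25 below the handle point; axes of the link. The last 4 are stepped down to 10 wide.
- link_2_handle (a point): Loose copper link (may be absent): bar 16 wide, 8 thick, lying flat; at its rear a foot 32 x 32 x 8 with an upright blue handle 28 long, 16 wide, 42 tall on it (50 over all; 120 g). Point: centre of the handle, 29 above the link's underside. x runs along the bar from handle to nose, z up. Grip the handle across its 16 (along y). The link reaches from 16 behind this point to 89 ahead.
- link_2_nose (a point): Tip of link 2's bar, half-way up its thickness; 89 ahead (link x) of and 25 below the handle point; axes of the link. The last 4 are stepped down to 10 wide.
- link_3_handle (a point): Loose copper link (may be absent): bar 16 wide, 8 thick, lying flat; at its rear a foot 32 x 32 x 8 with an upright blue handle 28 long, 16 wide, 42 tall on it (50 over all; 120 g). Point: centre of the handle, 29 above the link's underside. x runs along the bar from handle to nose, z up. Grip the handle across its 16 (along y). The link reaches from 16 behind this point to 89 ahead.
- link_3_nose (a point): Tip of link 3's bar, half-way up its thickness; 89 ahead (link x) of and 25 below the handle point; axes of the link. The last 4 are stepped down to 10 wide.
- block_1_mouth (a point): Middle of the slot mouth of a grey terminal block, 18 above the desk: the height of a bar's mid-thickness when it rests on the slot floor. x points into the slot (away from the robot), z up. The slot is 18.5 wide, 10 high (floor 4 below this point), and ends at a rigid hidden stop 40 to 60 inside the mouth, at a different depth in each block.
- block_2_mouth (a point): Middle of the slot mouth of a grey terminal block, 18 above the desk: the height of a bar's mid-thickness when it rests on the slot floor. x points into the slot (away from the robot), z up. Otherwise as block 1. A sill 32 wide, level with the slot floor, reaches 40 out in front of the mouth; side cheeks flare out to about 32 wide over the 13 in front of it, and a small sloping lip over the mouth guides the nose down.
- block_3_mouth (a point): Middle of the slot mouth of a grey terminal block, 18 above the desk: the height of a bar's mid-thickness when it rests on the slot floor. x points into the slot (away from the robot), z up. Otherwise as blocks 1 and 2. Blocks are 72 long, 56 wide, their tops 38 above the desk; they stand in shuffled order 100 apart on one grey board 6 thick.
- knob_1_grip (a point): Point on the upright axis of block 1's yellow screw-knob, 34 behind the mouth, 78 above the desk when up. The grip is a flat wing 36 long, 12 thick, from 23 below to 11 above this point; this frame turns with it and the wing lies 0.70 rad anticlockwise (from above) of the frame's x. A black collar, 46 across, top 46 above the desk, surrounds its foot.
- knob_1 (a joint): Turn of knob 1, rad, clockwise seen from above: 0 unlocked, end stop 1.45. Firmly blocked at about 0.15 (do not force it) until the knob is pushed down more than 6 mm; then, as it turns, its thread catches under a ledge, draws it on down to about 8 mm, grows stiffer as the foot clamps the bar (some 0.2 N m), and stays there when let go.
- clamp_1 (a joint): How far knob 1 is pushed down, m: 0 up, limit 0.010. A spring lifts it again (3 N at the top, 6 N at 8 mm) unless the thread has caught. Its foot meets a bar in the slot at about 7.5 mm.
- knob_2_grip (a point): Point on the upright axis of block 2's yellow screw-knob, 34 behind the mouth, 78 above the desk when up. The grip is a flat wing 36 long, 12 thick, from 23 below to 11 above this point; this frame turns with it and the wing lies 0.70 rad anticlockwise (from above) of the frame's x. A black collar, 46 across, top 46 above the desk, surrounds its foot.
- knob_2 (a joint): Turn of knob 2, rad, clockwise seen from above: 0 unlocked, end stop 1.45. Firmly blocked at about 0.15 (do not force it) until the knob is pushed down more than 6 mm; then, as it turns, its thread catches under a ledge, draws it on down to about 8 mm, grows stiffer as the foot clamps the bar (some 0.2 N m), and stays there when let go.
- clamp_2 (a joint): How far knob 2 is pushed down, m: 0 up, limit 0.010. A spring lifts it again (3 N at the top, 6 N at 8 mm) unless the thread has caught. Its foot meets a bar in the slot at about 7.5 mm.
- knob_3_grip (a point): Point on the upright axis of block 3's yellow screw-knob, 34 behind the mouth, 78 above the desk when up. The grip is a flat wing 36 long, 12 thick, from 23 below to 11 above this point; this frame turns with it and the wing lies 0.70 rad anticlockwise (from above) of the frame's x. A black collar, 46 across, top 46 above the desk, surrounds its foot.
- knob_3 (a joint): Turn of knob 3, rad, clockwise seen from above: 0 unlocked, end stop 1.45. Firmly blocked at about 0.15 (do not force it) until the knob is pushed down more than 6 mm; then, as it turns, its thread catches under a ledge, draws it on down to about 8 mm, grows stiffer as the foot clamps the bar (some 0.2 N m), and stays there when let go.
- clamp_3 (a joint): How far knob 3 is pushed down, m: 0 up, limit 0.010. A spring lifts it again (3 N at the top, 6 N at 8 mm) unless the thread has caught. Its foot meets a bar in the slot at about 7.5 mm.
- isolator (a joint): Isolator lever on its own block beside the board, rad: 0 leaning towards the robot (off), 1.0 leaning away (on). It stays where it is left.
- relay: Bystander: black relay cube 28x28x38; origin at the centre of its underside. Leave it alone.
- cutters: Bystander: blue-handled side cutters 50x142x13; origin at the centre of its underside. Leave it alone.
- fuse_carton: Bystander: orange card box 34x70x90; origin at the centre of its underside. Leave it alone.
- tape: Bystander: black tape roll, 62 across, 19 high; origin at the centre of its underside. Leave it alone.
- isolator_tip (a point): Centre of the red ball, 26 across, on the isolator lever: a 10 mm rod, 80 from its hinge axis, which is 22 above the desk on a grey block 70x50x25. It leans 0.5 rad to either side of upright (ball 92 above the desk at both ends of travel, 102 midway). Frame turns with the lever: y is the hinge axis; it swings across y, roughly along world x. About 1 N on the ball moves it.
Mind the look-alikes: they are no part of the job. What is shaped like the part that bears link_3_handle but white is not meant.

How it is judged:
By the outcome, as a careful person would: the job done as asked, in the order asked, and still so for the second after the job is handed in, with the robot touching nothing.
Of link_1, link_2, link_3 only 2 to 3 are there at a start; the rules pass over those that are not, and their reading is None.
At some moment in a run one of link_1, link_2, link_3 may be knocked a few centimetres aside while the robot is not near it.
Once in a run the grip may slacken for a moment while it holds something.
It also fails if it takes over 210 s, if anything falls off the work surface, if the arm or the gripper's body presses on something with over 40 N, if the wrist force passes 120 N, or if a joint passes its speed limit or range.

## Working session

There is one attempt and no reset: what is moved stays moved. The work goes in short steps, Python scripts to look and compute and a tool call to move; the robot and the scene stay as the last step left them, time stands still between calls to the robot, and variables do not carry over. Pictures are saved under pics/ and viewed, at most 14 in all, crops included, and the job is handed in when it is done.

Besides the shell and the picture viewer there is one more tool, called after ">>>" in YAML: its name, and indented under it one key for each argument. jog_arm: Moves the arm, as the interface text tells. Its arguments: {"type":"object","properties":{"targets":{"type":"array"}},"required":["targets"]}

```bash
mkdir -p pics; ls
cat > h.py <<'E'
from plant import *
import numpy as np, cv2
from scipy.spatial.transform import Rotation as R
def K(c):
    f=200/np.tan(np.radians(c["fovy"])/2); return np.array([[f,0,c["cx"]],[0,f,c["cy"]],[0,0,1.]])
def T(name,st=None):
    """camera to world 4x4"""
    c=camera_params(name); M=np.eye(4)
    if name=="wrist":
        q=st["tool_rot"]; M[:3,:3]=R.from_quat([q[1],q[2],q[3],q[0]]).as_matrix(); M[:3,3]=st["tool_pos"]
        return M@np.array(c["hand_eye"])
    r=R.from_rotvec(np.ravel(c["rvec"])).as_matrix(); M[:3,:3]=r.T; M[:3,3]=-r.T@np.ravel(c["tvec"]); return M
def ray(name,px,st=None):
    c=camera_params(name); p=cv2.undistortPoints(np.array(px,float).reshape(-1,1,2),K(c),np.array(c["dist"],float)).reshape(-1,2)
    M=T(name,st); d=np.c_[p,np.ones(len(p))]@M[:3,:3].T; return M[:3,3],d
def atz(name,px,z,st=None):
    o,d=ray(name,px,st); z=np.broadcast_to(z,(len(d),)); return o+d*((z-o[2])/d[:,2])[:,None]
def grab(name,fn):
    st=state(); im,dp=grab_frame(name); np.savez("pics/"+fn+".npz",im=im,dp=dp,st=np.array(st,dtype=object))
    cv2.imwrite("pics/"+fn+".png",im[:,:,::-1]); return st,im,dp
def world(name,dp,st=None):
    """world xyz for every pixel from depth"""
    u,v=np.meshgrid(np.arange(640),np.arange(400)); o,d=ray(name,np.stack([u,v],-1).reshape(-1,2),st)
    return (o+d*dp.reshape(-1,1)).reshape(400,640,3)
E
python3 - <<'E'
from h import *
for n in("top","scene"): st,im,dp=grab(n,n+"0"); print(n,camera_params(n))
print(camera_params("wrist")); print(st)
E
```

```text
pics
top {'fovy': 44.2088462062866, 'cx': 317.87521688080295, 'cy': 207.59277114433726, 'dist': array([-0.0807415,  0.       ,  0.       ,  0.       ,  0.       ]), 'rvec': array([ 2.13842697, -2.11493245,  0.18070933]), 'tvec': array([-1.24855948e-03,  5.56430916e-01,  1.62114898e+00])}
scene {'fovy': 52.241678631168796, 'cx': 321.6346497267188, 'cy': 197.58461612621133, 'dist': array([0.02585454, 0.        , 0.        , 0.        , 0.        ]), 'rvec': array([ 0.6495622 , -2.70838313,  1.07161124]), 'tvec': array([0.48039639, 0.2380568 , 1.2130488 ])}
{'fovy': 65.87688111840595, 'cx': 318.1131919733944, 'cy': 190.74550572439014, 'dist': array([-0.05512159,  0.        ,  0.        ,  0.        ,  0.        ]), 'hand_eye': array([[-5.01283648e-04, -9.62898851e-01, -2.69862097e-01,
         6.82684560e-02],
       [ 9.99999873e-01, -4.96356926e-04, -8.64962909e-05,
        -8.41562232e-04],
       [-5.06607419e-05, -2.69862107e-01,  9.62898978e-01,
        -1.42120765e-01],
       [ 0.00000000e+00,  0.00000000e+00,  0.00000000e+00,
         1.00000000e+00]])}
{'time': 0.05, 'joint_pos': array([-1.46399759e+00,  5.33574128e-02,  1.61424262e+00, -1.61542028e-05,
        1.47602117e+00, -1.19005688e-01]), 'joint_vel': array([ 8.99228812e-05, -5.90351541e-04, -2.68691375e-04, -1.54563388e-04,
        6.24930246e-04,  5.86729481e-04]), 'joint_efforts': array([ 6.14409164e-04, -3.95182943e+01, -3.71661544e+01,  6.92480867e-06,
        4.10439097e-03, -9.62115166e-06]), 'tool_pos': array([ 0.13985885, -0.60852749,  0.23009337]), 'tool_rot': array([-1.01430672e-03,  9.93632714e-01,  1.12663214e-01, -1.84934889e-06]), 'contact_force': array([-0.29723471,  0.31535121, -0.88908829]), 'ft_torque': array([ 0.03730625, -0.0314465 , -0.05069046]), 'grasp_force': 0.0, 'gripper_width': 1.0021616211927353}
```

View pics/top0.png

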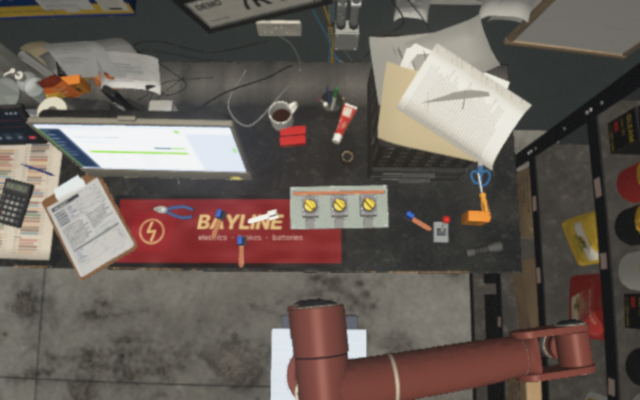

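View pics/scene0.png

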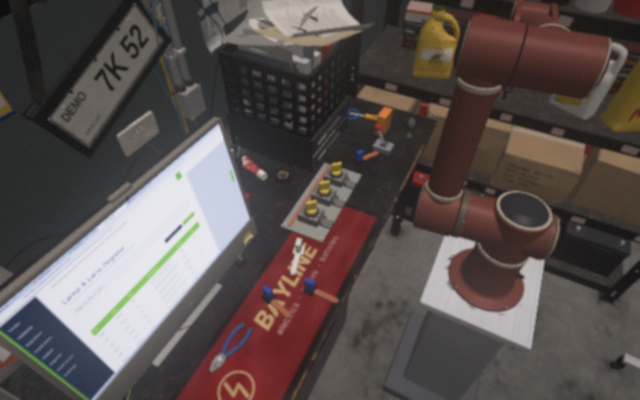

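The top view shows blue handles near (217,214), (240,240) and (410,215), and a white decoy at (262,216). The knobs are at (310,205), (340,205) and (369,204), and the isolator is at (441,231) with its ball at (447,219). I'll enlarge this area.

Run:
```python
from h import *
im=cv2.imread("pics/top0.png"); c=im[180:280,190:320]; d=im[180:280,380:510]
cv2.imwrite("pics/c1.png",np.vstack([cv2.resize(c,(780,600),interpolation=cv2.INTER_CUBIC)[:, :],])); 
a=cv2.resize(im[180:275,195:325],None,fx=6,fy=6,interpolation=cv2.INTER_CUBIC)
b=cv2.resize(im[180:275,290:460],None,fx=4.7,fy=4.7,interpolation=cv2.INTER_CUBIC)
cv2.imwrite("pics/ca.png",a); cv2.imwrite("pics/cb.png",b)
z=np.load("pics/top0.npz",allow_pickle=True); W=world("top",z["dp"])
for p in [(217,214),(240,240),(240,258),(410,215),(425,226),(310,205),(340,205),(369,204),(295,222),(382,222),(447,219),(441,231),(262,216),(480,217),(346,157)]: print(p,W[p[1],p[0]].round(3))
```

```text
(217, 214) [0.53  0.347 0.052]
(240, 240) [0.443 0.265 0.053]
(240, 258) [0.386 0.271 0.002]
(410, 215) [ 0.534 -0.307  0.05 ]
(425, 226) [ 0.503 -0.366  0.009]
(310, 205) [0.557 0.031 0.094]
(340, 205) [ 0.558 -0.068  0.092]
(369, 204) [ 0.563 -0.165  0.091]
(295, 222) [0.513 0.084 0.005]
(382, 222) [ 0.515 -0.217  0.008]
(447, 219) [ 0.513 -0.419  0.105]
(441, 231) [ 0.483 -0.416  0.031]
(262, 216) [0.533 0.199 0.004]
(480, 217) [ 0.522 -0.532  0.095]
(346, 157) [ 0.75  -0.093 -0.003]
```

View pics/ca.png

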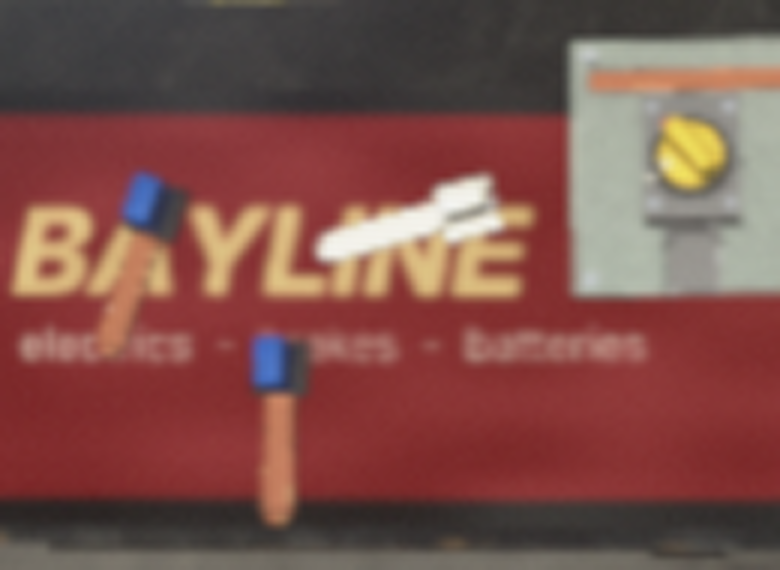

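View pics/cb.png

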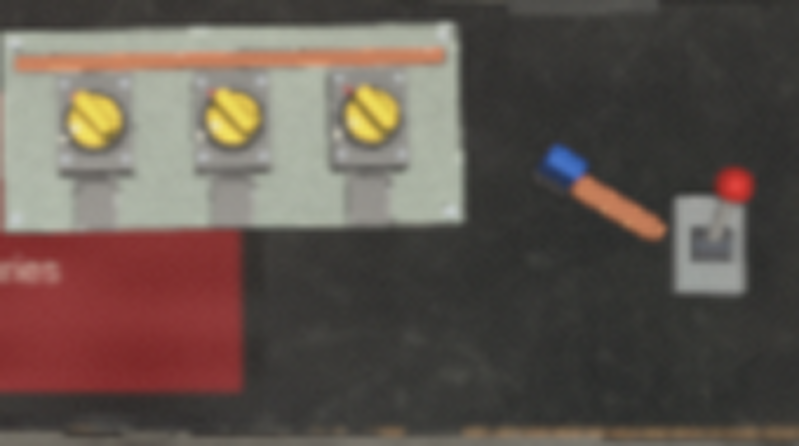

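The crops show all three blue links with their noses pointing towards the robot, three blocks with the wings about 0.7 rad anticlockwise, and the lever leaning away. The isolator comes first, so I'll write a jog calculator.

```bash
cat >> h.py <<'E'
def Rm(q): return R.from_quat([q[1],q[2],q[3],q[0]])
def down(yaw): return R.from_euler("z",yaw)*R.from_euler("x",np.pi)
def plan(pts,p0=None,r0=None):
    """world waypoints (x,y,z,yaw_deg), each planned from the last -> jog units"""
    st=state(); p=np.array(st["tool_pos"] if p0 is None else p0,float); r=Rm(st["tool_rot"]) if r0 is None else r0
    for x,y,z,a in pts:
        q=down(np.radians(a)); d=r.inv().apply(np.array([x,y,z])-p)/.025; t=np.degrees((r.inv()*q).as_rotvec())/8
        print("shift",d.round(2).tolist(),"turn",t.round(2).tolist(),"rows>=",int(np.ceil(max(np.linalg.norm(d)/2.5,np.linalg.norm(t)*8/10.7))))
        p,r=np.array([x,y,z]),q
def S():
    s=state(); print(round(s["time"],2),"pos",np.round(s["tool_pos"],4),"yaw",np.round(np.degrees(np.arctan2(*Rm(s["tool_rot"]).as_matrix()[[1,0],0])),2),"F",np.round(s["contact_force"],1),"M",np.round(s["ft_torque"],2),"g",round(s["gripper_width"],3),round(s["grasp_force"],1),"j6",round(s["joint_pos"][5],2))
E
python3 - <<'E'
from h import *
z=np.load("pics/top0.npz",allow_pickle=True); W=world("top",z["dp"]); im=z["im"].astype(int)
def blob(m,lo,hi):
    m=m&(W[...,2]>lo)&(W[...,2]<hi); n,l,s,c=cv2.connectedComponentsWithStats(m.astype(np.uint8))
    for i in range(1,n):
        if s[i,4]>15 and 280>c[i][1]>180: q=W[l==i]; print(c[i].round(1),s[i,4],np.median(q,0).round(3),q.min(0).round(3),q.max(0).round(3))
r,g,b=im[...,0],im[...,1],im[...,2]
print("red");blob((r>150)&(g<70),.06,.15)
print("blue");blob((b>r+50),.03,.06)
print("yellow");blob((r>150)&(g>120)&(b<90),.06,.12)
plan([(.565,-.419,.2,0),(.565,-.419,.08,0),(.46,-.419,.08,0)])
E
```

```text
red
[445.8 219.1] 32 [ 0.512 -0.415  0.105] [ 0.503 -0.425  0.097] [ 0.523 -0.406  0.114]
blue
[218.3 212.9] 36 [0.534 0.343 0.05 ] [0.523 0.335 0.032] [0.549 0.352 0.057]
[409.7 214.3] 43 [ 0.537 -0.306  0.05 ] [ 0.526 -0.322  0.032] [ 0.548 -0.293  0.058]
[239.9 239.9] 35 [0.443 0.266 0.049] [0.431 0.259 0.03 ] [0.457 0.273 0.058]
yellow
[369.5 203.6] 50 [ 0.566 -0.168  0.087] [ 0.551 -0.181  0.06 ] [ 0.586 -0.152  0.098]
[309.7 204.4] 38 [0.561 0.031 0.087] [0.547 0.018 0.06 ] [0.58  0.048 0.094]
[339.5 204. ] 42 [ 0.563 -0.067  0.086] [ 0.551 -0.079  0.062] [ 0.576 -0.052  0.097]
[478.9 215.8] 208 [ 0.527 -0.531  0.091] [ 0.509 -0.566  0.081] [ 0.544 -0.496  0.099]
shift [18.27, -3.58, 1.22] turn [-0.01, 0.0, 1.62] rows>= 8
shift [0.0, -0.0, 4.8] turn [0.0, 0.0, 0.0] rows>= 2
shift [-4.2, 0.0, 0.0] turn [0.0, 0.0, 0.0] rows>= 2
```

>>> jog_arm:
  targets:
    - [[18.3,-3.6,1.2],[0,0,1.62],0]
    - [[18.3,-3.6,1.2],[0,0,1.62],0]
    - [[18.3,-3.6,1.2],[0,0,1.62],0]
    - [[18.3,-3.6,1.2],[0,0,1.62],0]
    - [[18.3,-3.6,1.2],[0,0,1.62],0]
    - [[18.3,-3.6,1.2],[0,0,1.62],0]
    - [[18.3,-3.6,1.2],[0,0,1.62],0]
    - [[18.3,-3.6,1.2],[0,0,1.62],0]

```text
time: 1.1
tool_pos: [0.5679, -0.4167, 0.2]
tool_rot: [-0.001, 1.0, 0.001, -0.0]
contact_force: [0.1, 0.2, -0.3]
gripper_width: 0.003
grasp_force: 0.0
```

>>> jog_arm:
  targets:
    - [[0,0,0],[0,0,0],0]
    - [[0,0,0],[0,0,0],0]

```text
time: 1.35
tool_pos: [0.565, -0.4191, 0.2007]
tool_rot: [-0.0, 1.0, -0.0, -0.001]
contact_force: [-0.4, 0.5, 0.4]
gripper_width: 0.003
grasp_force: 0.0
```

>>> jog_arm:
  targets:
    - [[0,0,2.4],[0,0,0],0]
    - [[0,0,4.8],[0,0,0],0]
    - [[0,0,4.8],[0,0,0],0]
    - [[-1.2,0,4.8],[0,0,0],0]
    - [[-2.0,0,4.8],[0,0,0],0]
    - [[-2.7,0,4.8],[0,0,0],0]
    - [[-3.4,0,4.8],[0,0,0],0]
    - [[-3.8,0,4.8],[0,0,0],0]

```text
time: 2.35
tool_pos: [0.4698, -0.4194, 0.0821]
tool_rot: [0.0, 1.0, -0.001, 0.0]
contact_force: [0.8, -0.0, -1.8]
gripper_width: -0.002
grasp_force: 0.5
```

>>> jog_arm:
  targets:
    - [[-0.2,0,0],[0,0,0],0]
    - [[-0.4,0,0],[0,0,0],0]
    - [[-0.5,0,0],[0,0,0],0]
    - [[-0.5,0,0],[0,0,0],0]

```text
time: 2.85
tool_pos: [0.4636, -0.4189, 0.0815]
tool_rot: [0.001, 1.0, -0.0, 0.007]
contact_force: [18.7, -1.3, -8.9]
gripper_width: -0.0
grasp_force: 9.5
```

>>> jog_arm:
  targets:
    - [[0.5,0,0],[0,0,0],100]
    - [[0.5,0,-4.5],[0,0,0],100]
    - [[1.6,-2.4,-6],[0,0,0],100]
    - [[1.6,-2.4,-6],[0,0,0],100]
    - [[1.6,-2.4,-6],[0,0,0],100]
    - [[1.6,-2.4,-6],[0,0,0],100]
    - [[1.6,-2.4,-6],[0,0,0],100]

```text
time: 3.72
tool_pos: [0.4971, -0.3588, 0.2288]
tool_rot: [-0.001, 1.0, -0.001, -0.002]
contact_force: [0.0, 0.7, -1.0]
gripper_width: 0.998
grasp_force: 0.0
```

Run:
```python
from h import *
S(); grab("wrist","w1"); S()
```

```text
3.73 pos [ 0.4971 -0.3588  0.2288] yaw -0.07 F [ 0.   0.7 -1. ] M [-0.03  0.04 -0.04] g 0.998 0.0 j6 0.83
3.77 pos [ 0.4971 -0.3589  0.2289] yaw -0.07 F [ 0.5 -0.4 -1.2] M [-0.06 -0.05 -0.01] g 1.0 0.0 j6 0.83
```

View pics/w1.png

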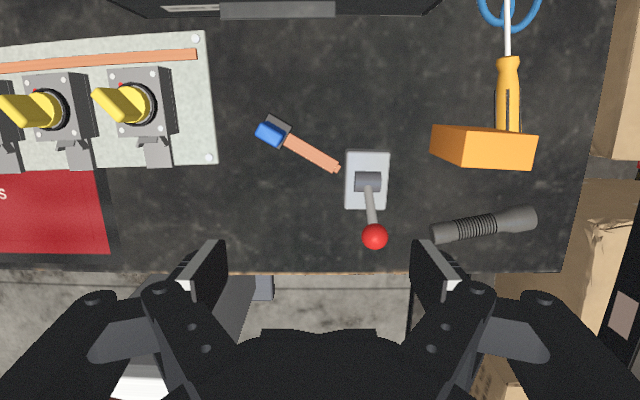

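The wrist view shows the lever now towards the robot (ball at (374,237)). Link C has its handle at (270,130) and nose at (338,168). I'll measure it.

```bash
cat >> h.py <<'E'
def links(name,fn):
    """blue handle tops + copper bars: handle centre, yaw, nose"""
    z=np.load("pics/"+fn+".npz",allow_pickle=True); im=z["im"].astype(int); st=z["st"].item(); W=world(name,z["dp"],st)
    r,g,b=im[...,0],im[...,1],im[...,2]; out=[]
    hs=cv2.cvtColor(z["im"],cv2.COLOR_RGB2HSV)
    for zo in (0,.014):
        bl=(b>r+50)&(W[...,2]>.044+zo)&(W[...,2]<.056+zo); cu=(r>g+25)&(g>b+5)&(hs[...,1]<175)&(W[...,2]>.003+zo)&(W[...,2]<.013+zo)&(W[...,0]<.6)
        n,l,s,c=cv2.connectedComponentsWithStats(bl.astype(np.uint8)); m,L,s2,c2=cv2.connectedComponentsWithStats(cu.astype(np.uint8))
        for i in range(1,n):
            if s[i,4]<40: continue
            rect=cv2.minAreaRect((W[l==i][:,:2]*1e3).astype(np.float32)); h=np.array(rect[0])/1e3
            for j in range(1,m):
                if s2[j,4]<60: continue
                q=W[L==j][:,:2]; v=q.mean(0)-h; 
                if np.linalg.norm(v)>.09: continue
                rc=cv2.minAreaRect((q*1e3).astype(np.float32)); u,_,vt=np.linalg.svd(q-q.mean(0),full_matrices=False); ax=vt[0]*np.sign(vt[0]@v)
                print("px",c[i].round(),"handle",h.round(4),"size",np.round(rect[1],1),"z",np.median(W[l==i][:,2]).round(4),"| bar c",q.mean(0).round(4),"yaw",np.degrees(np.arctan2(ax[1],ax[0])).round(1),"yaw h-c",np.degrees(np.arctan2(v[1],v[0])).round(1),"size",np.round(rc[1],1),"reach",((q-h)@ax).max().round(4),"off",(v@[-ax[1],ax[0]]).round(4))
E
python3 - <<'E'
from h import *
links("wrist","w1")
z=np.load("pics/w1.npz",allow_pickle=True); W=world("wrist",z["dp"],z["st"].item())
for p in [(374,237),(270,130),(300,147),(330,165),(130,105),(158,155),(205,160)]: print(p,W[p[1],p[0]].round(4))
print(atz("wrist",[(339,168),(270,131)],[.004,.05],z["st"].item()).round(4))
E
```

```text
px [269. 134.] handle [ 0.5348 -0.3061] size [27.5 16.2] z 0.0491 | bar c [ 0.509  -0.3498] yaw -120.9 yaw h-c -120.6 size [73.8 16.2] reach 0.0889 off 0.0003
(374, 237) [ 0.4446 -0.4101  0.1039]
(270, 130) [ 0.5394 -0.3081  0.0493]
(300, 147) [ 0.5161 -0.3361  0.0073]
(330, 165) [ 0.4944 -0.3716  0.0067]
(130, 105) [ 0.5663 -0.1736  0.0653]
(158, 155) [ 0.5084 -0.1677  0.0133]
(205, 160) [ 0.5006 -0.2207  0.005 ]
[[ 0.4902 -0.3826  0.004 ]
 [ 0.5385 -0.3081  0.05  ]]
```

Run:
```python
from h import *
plan([(.50,-.05,.24,0)])
```

```text
shift [0.1, -12.36, -0.41] turn [-0.02, 0.02, -0.01] rows>= 5
```

>>> jog_arm:
  targets:
    - [[0.1,-12.4,-0.4],[0,0,0],60]
    - [[0.1,-12.4,-0.4],[0,0,0],60]
    - [[0.1,-12.4,-0.4],[0,0,0],60]
    - [[0.1,-12.4,-0.4],[0,0,0],60]
    - [[0.1,-12.4,-0.4],[0,0,0],60]
    - [[0.1,-12.4,-0.4],[0,0,0],60]
    - [[0.1,-12.4,-0.4],[0,0,0],60]

```text
time: 4.65
tool_pos: [0.5005, -0.0494, 0.2404]
tool_rot: [0.0, 1.0, -0.0, -0.001]
contact_force: [0.1, -0.6, 0.0]
gripper_width: 0.6
grasp_force: 0.0
```

Run:
```python
from h import *
S(); st,im,dp=grab("wrist","w2")
cv2.imwrite("pics/w2c.png",cv2.resize(im[40:260,100:500,::-1],None,fx=2,fy=2,interpolation=cv2.INTER_CUBIC))
links("wrist","w2")
W=world("wrist",dp,st)
r,g,b=[im[...,i].astype(int) for i in range(3)]
# block tops z~.038, grey ; sills z~.014
for nm,lo,hi in(("top",.034,.042),("sill",.011,.017),("collar",.043,.049)):
    m=(W[...,2]>lo)&(W[...,2]<hi)&(abs(r-b)<30)&(W[...,0]<.65)&(W[...,0]>.42); m=cv2.morphologyEx(m.astype(np.uint8),cv2.MORPH_OPEN,np.ones((3,3)))
    n,l,s,c=cv2.connectedComponentsWithStats(m)
    for i in range(1,n):
        if s[i,4]>150: q=W[l==i]; rc=cv2.minAreaRect((q[:,:2]*1e3).astype(np.float32)); print(nm,c[i].round(),s[i,4],np.round(rc,1) if 0 else (np.round(rc[0],1),np.round(rc[1],1),round(rc[2],1)))
```

```text
4.65 pos [ 0.5005 -0.0494  0.2404] yaw -0.03 F [ 0.1 -0.6  0. ] M [-0.04 -0.07 -0.07] g 0.6 0.0 j6 1.33
px [548. 138.] handle [ 0.5346 -0.3042] size [29.3 16.4] z 0.0491 | bar c [ 0.5035 -0.3542] yaw -116.1 yaw h-c -121.9 size [73.3 16.4] reach 0.0904 off -0.0059
px [ 55. 216.] handle [0.4434 0.2691] size [16.7 26.1] z 0.0488 | bar c [0.392  0.2687] yaw -179.9 yaw h-c -179.6 size [17.6 73.1] reach 0.0891 off 0.0003
top [333. 104.] 2020 (array([566.4, -65. ]), array([72. , 56.1]), 1.9)
top [422. 101.] 1907 (array([ 568.6, -164.5]), array([72.4, 56.6]), 1.3)
top [244. 107.] 1874 (array([563.5,  35.6]), array([72.2, 57.1]), 2.0)
sill [415. 157.] 611 (array([ 507.7, -166.1]), array([28.6, 32.6]), 0.5)
sill [333. 158.] 637 (array([505.6, -66.7]), array([29.7, 31.6]), 0.3)
sill [250. 161.] 616 (array([502.8,  33.2]), array([28.7, 32.3]), 0.2)
```

View pics/w2c.png

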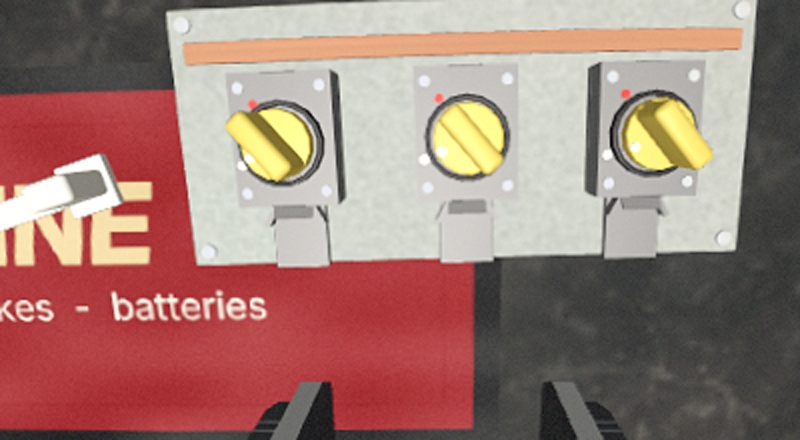

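The view shows three clear blocks, unlocked knobs, and sills facing me. The block tops measure 72x56 on a 100 spacing, which matches the description, and the board yaw is 1.46°. Next I'll grasp link C.

Run:
```python
from h import *
plan([(.5348,-.3061,.13,59.2),(.5348,-.3061,.018,59.2)])
```

```text
shift [1.39, 10.24, 4.42] turn [-0.0, 0.01, -7.41] rows>= 6
shift [-0.0, -0.0, 4.48] turn [0.0, 0.0, 0.0] rows>= 2
```

>>> jog_arm:
  targets:
    - [[1.4,10.25,2],[0,0,-7.4],60]
    - [[1.4,10.25,2],[0,0,-7.4],60]
    - [[1.4,10.25,2],[0,0,-7.4],60]
    - [[1.4,10.25,4.4],[0,0,-7.4],60]
    - [[1.4,10.25,4.4],[0,0,-7.4],60]
    - [[1.4,10.25,4.4],[0,0,-7.4],60]
    - [[1.4,10.25,4.4],[0,0,-7.4],60]
    - [[1.4,10.25,4.4],[0,0,-7.4],60]

```text
time: 5.7
tool_pos: [0.5355, -0.3062, 0.1317]
tool_rot: [0.0, 0.87, 0.492, 0.0]
contact_force: [0.9, -0.1, -0.1]
gripper_width: 0.603
grasp_force: 0.0
```

Run:
```python
from h import *
S(); grab("wrist","w3"); links("wrist","w3"); plan([(.5348,-.3061,.018,59.2)])
```

```text
5.7 pos [ 0.5355 -0.3062  0.1317] yaw 59.01 F [ 0.9 -0.1 -0.1] M [-0.04 -0.01  0.01] g 0.603 0.0 j6 -0.1
px [318. 196.] handle [ 0.5348 -0.3051] size [27.4 14.8] z 0.0492 | bar c [ 0.5055 -0.3548] yaw -121.0 yaw h-c -120.5 size [60.7 15.5] reach 0.0893 off 0.0005
shift [-0.03, -0.03, 4.56] turn [0.01, 0.0, -0.02] rows>= 2
```

>>> jog_arm:
  targets:
    - [[0,0,2.3],[0,0,0],60]
    - [[0,0,4.0],[0,0,0],60]
    - [[0,0,4.55],[0,0,0],60]
    - [[0,0,4.55],[0,0,0],60]
    - [[0,0,4.55],[0,0,0],0]
    - [[0,0,4.55],[0,0,0],0]
    - [[0,0,4.55],[0,0,0],0]
    - [[0,0,4.55],[0,0,0],0]

```text
time: 6.75
tool_pos: [0.5372, -0.3063, 0.0202]
tool_rot: [0.002, 0.87, 0.494, 0.001]
contact_force: [-0.7, 1.1, 5.9]
gripper_width: 0.173
grasp_force: 59.3
```

>>> jog_arm:
  targets:
    - [[0,0,0],[0,0,0],0]
    - [[0,0,0],[0,0,0],0]
    - [[0,0,-2],[0,0,0],0]
    - [[0,0,-4],[0,0,0],0]
    - [[0,0,-5],[0,0,0],0]
    - [[0,0,-5],[0,0,0],0]
    - [[0,0,-5],[0,0,0],0]

```text
time: 7.62
tool_pos: [0.5348, -0.3046, 0.1407]
tool_rot: [-0.001, 0.87, 0.494, -0.001]
contact_force: [-0.5, 0.1, -1.6]
gripper_width: 0.174
grasp_force: 58.7
```

Run:
```python
from h import *
S(); plan([(.43,-.168,.13,181.46)])
```

```text
7.62 pos [ 0.5348 -0.3046  0.1407] yaw 59.18 F [-0.5  0.1 -1.6] M [0.03 0.03 0.01] g 0.174 58.7 j6 -0.1
shift [2.54, -6.4, 0.45] turn [-0.01, -0.02, -15.29] rows>= 12
```

Run:
```python
from h import *
plan([(.398,-.1688,.13,181.46)])
```

```text
shift [1.86, -7.48, 0.45] turn [-0.01, -0.02, -15.29] rows>= 12
```

>>> jog_arm:
  targets:
    - [[1.86,-7.48,0],[0,0,-15.29],0]
    - [[1.86,-7.48,0],[0,0,-15.29],0]
    - [[1.86,-7.48,0],[0,0,-15.29],0]
    - [[1.86,-7.48,0],[0,0,-15.29],0]
    - [[1.86,-7.48,0],[0,0,-15.29],0]
    - [[1.86,-7.48,0],[0,0,-15.29],0]
    - [[1.86,-7.48,0],[0,0,-15.29],0]
    - [[1.86,-7.48,0],[0,0,-15.29],0]

```text
time: 8.62
tool_pos: [0.3976, -0.1686, 0.14]
tool_rot: [-0.002, 0.297, 0.955, 0.001]
contact_force: [0.5, -0.0, -0.5]
gripper_width: 0.179
grasp_force: 59.2
```

Run:
```python
from h import *
S(); plan([(.398,-.1688,.13,181.46)])
```

```text
8.62 pos [ 0.3976 -0.1686  0.14  ] yaw 145.47 F [ 0.5 -0.  -0.5] M [0.05 0.03 0.01] g 0.179 59.2 j6 -1.54
shift [-0.02, 0.0, 0.4] turn [0.01, -0.03, -4.5] rows>= 4
```

>>> jog_arm:
  targets:
    - [[0,0,0],[0,0,-4.5],0]
    - [[0,0,0],[0,0,-4.5],0]
    - [[0,0,0],[0,0,-4.5],0]
    - [[0,0,0],[0,0,-4.5],0]
    - [[0,0,0],[0,0,-4.5],0]
    - [[0,0,0],[0,0,-4.5],0]

```text
time: 9.38
tool_pos: [0.3983, -0.1691, 0.1413]
tool_rot: [-0.001, -0.009, 1.0, 0.001]
contact_force: [-0.7, 0.3, -1.4]
gripper_width: 0.175
grasp_force: 59.1
```

Run:
```python
from h import *
S(); grab("wrist","w4"); plan([(.398,-.1688,.036,181.46)])
```

```text
9.38 pos [ 0.3983 -0.1691  0.1413] yaw -178.94 F [-0.7  0.3 -1.4] M [-0.03  0.    0.03] g 0.175 59.1 j6 -2.16
shift [0.01, 0.01, 4.23] turn [0.01, -0.01, -0.05] rows>= 2
```

View pics/w4.png

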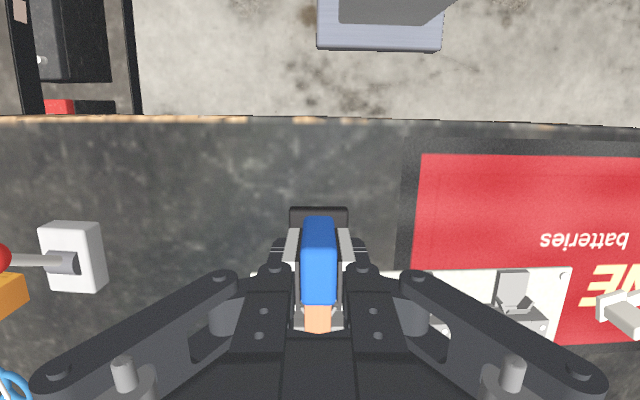

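The wrist view (down = +x) shows the link held squarely, blue handle at (318,258) with the bar heading to the block. I'll lower it and start the insertion.

>>> jog_arm:
  targets:
    - [[0,0,2],[0,0,-0.05],0]
    - [[0,0,4.2],[0,0,-0.05],0]
    - [[0,0,4.2],[0,0,-0.05],0]
    - [[0,0,4.2],[0,0,-0.05],0]

```text
time: 9.93
tool_pos: [0.4, -0.1701, 0.0391]
tool_rot: [0.001, -0.013, 1.0, -0.001]
contact_force: [0.8, 0.5, -0.7]
gripper_width: 0.182
grasp_force: 59.0
```

>>> jog_arm:
  targets:
    - [[-0.4,0,0],[0,0,0],0]
    - [[-0.8,0,0],[0,0,0],0]
    - [[-1.2,0,0],[0,0,0],0]
    - [[-1.5,0,0],[0,0,0],0]
    - [[-1.8,0,0],[0,0,0],0]
    - [[-2.0,0,0],[0,0,0],0]
    - [[-2.2,0,0],[0,0,0],0]
    - [[-2.2,0,0],[0,0,0],0]

```text
time: 10.92
tool_pos: [0.4539, -0.1678, 0.0369]
tool_rot: [-0.0, -0.013, 1.0, 0.0]
contact_force: [1.6, -2.3, -5.2]
gripper_width: 0.181
grasp_force: 40.4
```

Run:
```python
from h import *
S()
```

```text
10.93 pos [ 0.4539 -0.1678  0.0369] yaw -178.48 F [ 1.6 -2.3 -5.2] M [-0.16  0.13 -0.1 ] g 0.181 40.4 j6 -2.11
```

>>> jog_arm:
  targets:
    - [[-0.2,0,0.05],[0,0,0],0]
    - [[-0.4,0,0.05],[0,0,0],0]
    - [[-0.6,0,0.05],[0,0,0],0]
    - [[-0.8,0,0.05],[0,0,0],0]
    - [[-0.9,0,0.05],[0,0,0],0]
    - [[-1.0,0,0.05],[0,0,0],0]
    - [[-1.1,0,0.05],[0,0,0],0]
    - [[-1.1,0,0.05],[0,0,0],0]

```text
time: 11.92
tool_pos: [0.4818, -0.1673, 0.0364]
tool_rot: [0.0, -0.013, 1.0, -0.0]
contact_force: [2.4, -0.6, -1.9]
gripper_width: 0.173
grasp_force: 63.5
```

>>> jog_arm:
  targets:
    - [[-0.06,0,0],[0,0,0],0]
    - [[-0.12,0,0],[0,0,0],0]
    - [[-0.18,0,0],[0,0,0],0]
    - [[-0.18,0,0],[0,0,0],0]

```text
time: 12.42
tool_pos: [0.4861, -0.1672, 0.0364]
tool_rot: [0.0, -0.013, 1.0, -0.0]
contact_force: [0.1, -0.0, -1.2]
gripper_width: 0.176
grasp_force: 63.6
```

Sliding freely. I'll keep going in short steps until Fx rises.

>>> jog_arm:
  targets:
    - [[-0.08,0,0],[0,0,0],0]
    - [[-0.16,0,0],[0,0,0],0]
    - [[-0.16,0,0],[0,0,0],0]

```text
time: 12.8
tool_pos: [0.4902, -0.1671, 0.0363]
tool_rot: [0.0, -0.013, 1.0, -0.0]
contact_force: [0.4, -0.7, -1.8]
gripper_width: 0.174
grasp_force: 63.7
```

>>> jog_arm:
  targets:
    - [[-0.08,0,0],[0,0,0],0]
    - [[-0.16,0,0],[0,0,0],0]
    - [[-0.16,0,0],[0,0,0],0]

```text
time: 13.18
tool_pos: [0.4942, -0.167, 0.0363]
tool_rot: [0.0, -0.013, 1.0, -0.0]
contact_force: [1.1, -0.4, -2.3]
gripper_width: 0.177
grasp_force: 63.7
```

>>> jog_arm:
  targets:
    - [[-0.08,0,0],[0,0,0],0]
    - [[-0.12,0,0],[0,0,0],0]
    - [[-0.12,0,0],[0,0,0],0]

```text
time: 13.55
tool_pos: [0.497, -0.1669, 0.0363]
tool_rot: [0.0, -0.013, 1.0, -0.0]
contact_force: [-0.2, -1.0, -1.8]
gripper_width: 0.175
grasp_force: 63.7
```

>>> jog_arm:
  targets:
    - [[-0.08,0,0],[0,0,0],0]
    - [[-0.12,0,0],[0,0,0],0]
    - [[-0.12,0,0],[0,0,0],0]

```text
time: 13.92
tool_pos: [0.499, -0.1668, 0.0362]
tool_rot: [-0.001, -0.013, 1.0, 0.0]
contact_force: [-5.2, -0.6, 1.6]
gripper_width: 0.174
grasp_force: 64.3
```

>>> jog_arm:
  targets:
    - [[-0.08,0,0],[0,0,0],0]
    - [[-0.12,0,0],[0,0,0],0]
    - [[-0.12,0,0],[0,0,0],0]

```text
time: 14.3
tool_pos: [0.4992, -0.1667, 0.0355]
tool_rot: [-0.005, -0.014, 1.0, 0.0]
contact_force: [-13.8, -3.2, 7.0]
gripper_width: 0.176
grasp_force: 65.0
```

>>> jog_arm:
  targets:
    - [[-0.06,0,0],[0,0,0],0]
    - [[-0.1,0,0],[0,0,0],0]
    - [[-0.1,0,0],[0,0,0],0]

```text
time: 14.68
tool_pos: [0.4994, -0.1667, 0.0354]
tool_rot: [-0.008, -0.014, 1.0, 0.001]
contact_force: [-23.2, -1.6, 13.2]
gripper_width: 0.179
grasp_force: 66.0
```

The link is against the stop (Fx −23 N, no more motion, 55 mm in, which is within 40–60). I'll relax, release, rise, and turn towards the knob wing.

>>> jog_arm:
  targets:
    - [[0.25,0,0],[0,0,0],0]
    - [[0.25,0,0],[0,0,0],0]
    - [[0.25,0,0],[0,0,0],45]
    - [[0.25,0,0],[0,0,0],45]
    - [[0.25,0,0],[0,0,0],45]
    - [[0.25,0,0],[0,0,0],45]
    - [[0.25,0,-2],[0,0,0],45]
    - [[0.25,0,-4.2],[0,0,0],45]

```text
time: 15.68
tool_pos: [0.4983, -0.1663, 0.1413]
tool_rot: [-0.001, -0.013, 1.0, 0.001]
contact_force: [1.4, 0.5, 0.3]
gripper_width: 0.45
grasp_force: 0.0
```

Run:
```python
from h import *
S(); plan([(.5666,-.1645,.135,221.6),(.5666,-.1645,.062,221.6)])
```

```text
15.68 pos [ 0.4983 -0.1663  0.1413] yaw -178.48 F [1.4 0.5 0.3] M [-0.01 -0.02  0.  ] g 0.45 0.0 j6 -2.06
shift [-2.73, -0.0, 0.25] turn [0.02, -0.01, -5.01] rows>= 4
shift [-0.0, -0.0, 2.92] turn [0.0, 0.0, 0.0] rows>= 2
```

>>> jog_arm:
  targets:
    - [[-2.73,0,0.2],[0,0,-5],45]
    - [[-2.73,0,0.2],[0,0,-5],45]
    - [[-2.73,0,0.2],[0,0,-5],45]
    - [[-2.73,0,0.2],[0,0,-5],45]
    - [[-2.73,0,0.2],[0,0,-5],45]
    - [[-2.73,0,0.2],[0,0,-5],45]
    - [[-2.73,0,0.2],[0,0,-5],45]

```text
time: 16.55
tool_pos: [0.5674, -0.165, 0.1364]
tool_rot: [0.0, -0.354, 0.935, -0.0]
contact_force: [0.5, -0.3, -0.1]
gripper_width: 0.445
grasp_force: 0.0
```

Run:
```python
from h import *
S(); st,im,dp=grab("wrist","w5")
W=world("wrist",dp,st); r,g,b=[im[...,i].astype(int) for i in range(3)]
m=((r>140)&(g>110)&(b<100)&(W[...,2]>.083)&(W[...,2]<.097)).astype(np.uint8)
n,l,s,c=cv2.connectedComponentsWithStats(m)
for i in range(1,n):
    if s[i,4]>60: rc=cv2.minAreaRect((W[l==i][:,:2]*1e3).astype(np.float32)); print(c[i],s[i,4],rc,np.median(W[l==i][:,2]))
plan([(.5666,-.1645,.062,221.6)])
```

```text
16.55 pos [ 0.5674 -0.165   0.1364] yaw -138.54 F [ 0.5 -0.3 -0.1] M [-0.03 -0.01 -0.02] g 0.445 0.0 j6 -2.7
[313.68493151 202.15753425] 146 ((566.3890380859375, -165.60537719726562), (34.90730285644531, 11.044815063476562), 40.882503509521484) 0.0868112034247763
[424.30882353 273.20588235] 68 ((551.700439453125, -76.8328857421875), (3.9876980781555176, 10.772329330444336), 59.837074279785156) 0.08604258407888367
shift [0.01, 0.04, 2.97] turn [0.0, 0.0, -0.02] rows>= 2
```

View pics/w5.png

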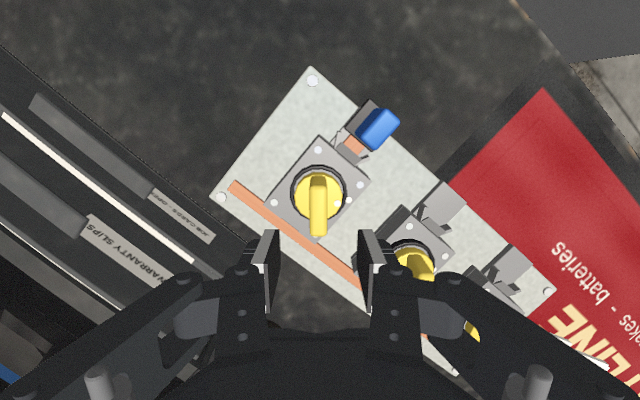

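The wrist view shows the wing at (318,205), aligned between the fingers and centred at (.566,−.165). Link C is seated at (378,128). I'll grip the knob now.

>>> jog_arm:
  targets:
    - [[0,0.02,1.5],[0,0,0],45]
    - [[0,0.02,3],[0,0,0],45]
    - [[0,0.02,3],[0,0,0],45]
    - [[0,0.02,3],[0,0,0],0]
    - [[0,0.02,3],[0,0,0],0]
    - [[0,0.02,3],[0,0,0],0]
    - [[0,0.02,3],[0,0,0],0]
    - [[0,0.02,3],[0,0,0],0]

```text
time: 17.6
tool_pos: [0.5681, -0.1648, 0.0623]
tool_rot: [0.001, -0.354, 0.935, -0.001]
contact_force: [0.1, 1.7, 3.9]
gripper_width: 0.122
grasp_force: 61.0
```

>>> jog_arm:
  targets:
    - [[0,0,0.12],[0,0,0],0]
    - [[0,0,0.24],[0,0,0],0]
    - [[0,0,0.36],[0,0,0],0]
    - [[0,0,0.36],[0,0,0],0]
    - [[0,0,0.36],[0,0,0],0]

```text
time: 18.23
tool_pos: [0.5682, -0.1649, 0.0559]
tool_rot: [0.001, -0.355, 0.935, -0.0]
contact_force: [-7.8, 4.8, 19.2]
gripper_width: 0.131
grasp_force: 63.5
```

Run:
```python
from h import *
S()
```

```text
18.23 pos [ 0.5682 -0.1649  0.0559] yaw -138.47 F [-7.8  4.8 19.2] M [0.86 1.13 0.05] g 0.131 63.5 j6 -2.7
```

>>> jog_arm:
  targets:
    - [[0.05,0.04,0.4],[0,0,0],0]
    - [[0.05,0.04,0.4],[0,0,0.7],0]
    - [[0.05,0.04,0.4],[0,0,1.4],0]
    - [[0.05,0.04,0.4],[0,0,2],0]
    - [[0.05,0.04,0.4],[0,0,2],0]

```text
time: 18.85
tool_pos: [0.5688, -0.1654, 0.055]
tool_rot: [0.001, -0.221, 0.975, -0.001]
contact_force: [-24.7, 14.1, 62.3]
gripper_width: 0.128
grasp_force: 69.7
```

Run:
```python
from h import *
S()
```

```text
18.85 pos [ 0.5688 -0.1654  0.055 ] yaw -154.46 F [-24.7  14.1  62.3] M [ 2.34  4.36 -0.03] g 0.128 69.7 j6 -2.43
```

That z was too deep because rows are relative to the last commanded pose. I'll ease the push and continue turning.

>>> jog_arm:
  targets:
    - [[0,0,-0.3],[0,0,0],0]
    - [[0,0,-0.38],[0,0,1],0]
    - [[0,0,-0.38],[0,0,2],0]
    - [[0,0,-0.38],[0,0,3],0]
    - [[0,0,-0.38],[0,0,3],0]

```text
time: 19.48
tool_pos: [0.5683, -0.1656, 0.0559]
tool_rot: [0.003, -0.013, 1.0, -0.001]
contact_force: [-1.0, 4.6, 17.7]
gripper_width: 0.131
grasp_force: 63.2
```

Run:
```python
from h import *
S()
```

```text
19.48 pos [ 0.5683 -0.1656  0.0559] yaw -178.52 F [-1.   4.6 17.7] M [ 0.55  0.43 -0.  ] g 0.131 63.2 j6 -2.01
```

>>> jog_arm:
  targets:
    - [[0,0,0],[0,0,1.2],0]
    - [[0,0,0],[0,0,2.4],0]
    - [[0,0,0],[0,0,3.6],0]
    - [[0,0,0],[0,0,4.6],0]
    - [[0,0,0],[0,0,5.4],0]
    - [[0,0,0],[0,0,5.8],0]
    - [[0,0,0],[0,0,5.8],0]

```text
time: 20.35
tool_pos: [0.568, -0.1662, 0.0558]
tool_rot: [0.003, 0.379, 0.925, -0.001]
contact_force: [-0.5, 1.5, 17.5]
gripper_width: 0.126
grasp_force: 76.8
```

Run:
```python
from h import *
S()
```

```text
20.35 pos [ 0.568  -0.1662  0.0558] yaw 135.43 F [-0.5  1.5 17.5] M [0.31 0.64 1.7 ] g 0.126 76.8 j6 -1.2
```

It reached the end stop (Mz 1.7 N·m after 86°). I'll unwind slightly, release, rise, and check.

>>> jog_arm:
  targets:
    - [[0,0,-0.1],[0,0,-0.5],0]
    - [[0,0,-0.1],[0,0,-0.5],0]
    - [[0,0,-0.1],[0,0,-0.5],45]
    - [[0,0,-0.1],[0,0,-0.5],45]
    - [[0,0,-0.1],[0,0,-0.5],45]
    - [[0,0,-2.5],[0,0,-0.5],45]
    - [[0,0,-4.5],[0,0,-0.5],45]
    - [[0,0,-4.5],[0,0,-0.5],45]

```text
time: 21.35
tool_pos: [0.5683, -0.166, 0.1701]
tool_rot: [0.005, 0.349, 0.937, -0.0]
contact_force: [-0.3, 0.3, -0.2]
gripper_width: 0.447
grasp_force: 0.0
```

```bash
cat >> h.py <<'E'
def wings(fn,lo=.068,hi=.097):
    z=np.load("pics/"+fn+".npz",allow_pickle=True); im=z["im"].astype(int); st=z["st"].item(); W=world("wrist",z["dp"],st)
    r,g,b=[im[...,i] for i in range(3)]; m=((r>140)&(g>110)&(b<100)&(W[...,2]>lo)&(W[...,2]<hi)).astype(np.uint8)
    n,l,s,c=cv2.connectedComponentsWithStats(m)
    for i in range(1,n):
        if s[i,4]>60: q=W[l==i]; t=q[q[:,2]>np.percentile(q[:,2],60)-.004]; print("wing px",c[i].round(),s[i,4],"centre,size,ang",[np.round(v,1) for v in cv2.minAreaRect((t[:,:2]*1e3).astype(np.float32))],"z",np.percentile(q[:,2],[50,90]).round(4))
E
python3 - <<'E'
from h import *
S(); grab("wrist","w6"); wings("w6"); links("wrist","w6"); plan([(.4434,.2691,.15,181)])
E
```

```text
21.35 pos [ 0.5683 -0.166   0.1701] yaw 139.12 F [-0.3  0.3 -0.2] M [-0.02  0.01  0.01] g 0.447 0.0 j6 -1.27
wing px [524.   8.] 247 centre,size,ang [array([563. ,  31.1]), array([34.7,  4.9]), np.float64(38.1)] z [0.0868 0.0884]
wing px [408. 105.] 210 centre,size,ang [array([565.4, -69.2]), array([34.5,  9.8]), np.float64(27.3)] z [0.0862 0.0883]
wing px [320. 180.] 113 centre,size,ang [array([ 565.6, -163.2]), array([11.6, 33. ]), np.float64(52.3)] z [0.0786 0.0806]
wing px [ 35. 360.] 307 centre,size,ang [array([ 507.6, -522.1]), array([67.8, 10.5]), np.float64(78.2)] z [0.0799 0.0885]
px [261. 125.] handle [ 0.4997 -0.1659] size [27.1 16.2] z 0.0632 | bar c [ 0.5199 -0.1651] yaw 89.7 yaw h-c 2.3 size [ 9.8 15.7] reach 0.0087 off -0.0202
shift [15.1, 9.91, 0.62] turn [-0.0, 0.03, -5.24] rows>= 8
```

Knob R is locked: it is 8 mm down and the wing sits at −40°. Next is link B, grasped at tool yaw ≈180.

>>> jog_arm:
  targets:
    - [[15.1,9.9,0.6],[0,0.03,-5.24],60]
    - [[15.1,9.9,0.6],[0,0.03,-5.24],60]
    - [[15.1,9.9,0.6],[0,0.03,-5.24],60]
    - [[15.1,9.9,0.6],[0,0.03,-5.24],60]
    - [[15.1,9.9,0.6],[0,0.03,-5.24],60]
    - [[15.1,9.9,0.6],[0,0.03,-5.24],60]
    - [[15.1,9.9,0.6],[0,0.03,-5.24],60]
    - [[15.1,9.9,0.6],[0,0.03,-5.24],60]

```text
time: 22.4
tool_pos: [0.4392, 0.2716, 0.1467]
tool_rot: [-0.004, -0.011, 1.0, -0.0]
contact_force: [0.7, -1.4, 0.3]
gripper_width: 0.597
grasp_force: 0.0
```

>>> jog_arm:
  targets:
    - [[0,0,0],[0,0,0],60]
    - [[0,0,0],[0,0,0],60]

```text
time: 22.65
tool_pos: [0.4421, 0.2681, 0.1485]
tool_rot: [-0.002, -0.008, 1.0, 0.0]
contact_force: [-0.3, -0.7, -0.0]
gripper_width: 0.598
grasp_force: 0.0
```

Run:
```python
from h import *
S(); grab("wrist","w7"); links("wrist","w7"); plan([(.4434,.2691,.018,180)])
```

```text
22.65 pos [0.4421 0.2681 0.1485] yaw -179.05 F [-0.3 -0.7 -0. ] M [-0.   -0.02 -0.02] g 0.598 0.0 j6 -1.19
px [320. 191.] handle [0.4416 0.2709] size [27.5 15.7] z 0.0491 | bar c [0.3903 0.2708] yaw -179.7 yaw h-c -179.9 size [73.3 15.9] reach 0.0882 off -0.0002
shift [-0.07, 0.04, 5.23] turn [0.01, -0.03, 0.11] rows>= 3
```

>>> jog_arm:
  targets:
    - [[0,0.08,2.5],[0,0,0.1],60]
    - [[0,0.08,4.7],[0,0,0.1],60]
    - [[0,0.08,5.2],[0,0,0.1],60]
    - [[0,0.08,5.2],[0,0,0.1],60]
    - [[0,0.08,5.2],[0,0,0.1],0]
    - [[0,0.08,5.2],[0,0,0.1],0]
    - [[0,0.08,5.2],[0,0,0.1],0]
    - [[0,0.08,5.2],[0,0,0.1],0]

```text
time: 23.7
tool_pos: [0.4436, 0.2724, 0.022]
tool_rot: [0.0, -0.002, 1.0, 0.001]
contact_force: [-0.4, -1.0, 7.0]
gripper_width: 0.175
grasp_force: 59.3
```

>>> jog_arm:
  targets:
    - [[0,0,0],[0,0,0],0]
    - [[0,0,0],[0,0,0],0]
    - [[0,0,-2],[0,0,0],0]
    - [[0,0,-4],[0,0,0],0]
    - [[0,0,-5],[0,0,0],0]
    - [[0,0,-5],[0,0,0],0]
    - [[0,0,-5],[0,0,0],0]

```text
time: 24.58
tool_pos: [0.441, 0.2712, 0.1428]
tool_rot: [-0.003, -0.002, 1.0, 0.0]
contact_force: [-0.6, -0.2, -1.9]
gripper_width: 0.177
grasp_force: 59.0
```

Run:
```python
from h import *
S(); plan([(.42,.15,.15,91.46),(.3925,.0313,.14,1.46)])
```

```text
24.57 pos [0.441  0.2712 0.1428] yaw -179.75 F [-0.6 -0.2 -1.9] M [-0.02  0.01  0.01] g 0.177 59.0 j6 -1.17
shift [0.86, -4.84, -0.29] turn [-0.03, -0.04, 11.1] rows>= 9
shift [-4.72, -1.22, 0.4] turn [0.0, -0.0, 11.25] rows>= 9
```

>>> jog_arm:
  targets:
    - [[1.2,-6.8,-0.3],[0,0,11.1],0]
    - [[1.2,-6.8,-0.3],[0,0,11.1],0]
    - [[1.2,-6.8,-0.3],[0,0,11.1],0]
    - [[1.2,-6.8,-0.3],[0,0,11.1],0]
    - [[1.2,-6.8,-0.3],[0,0,11.1],0]
    - [[1.2,-6.8,-0.3],[0,0,11.1],0]
    - [[1.2,-6.8,-0.3],[0,0,11.1],0]
    - [[1.2,-6.8,-0.3],[0,0,11.1],0]

```text
time: 25.58
tool_pos: [0.4112, 0.1013, 0.1491]
tool_rot: [-0.003, 0.682, 0.731, -0.002]
contact_force: [0.8, -0.4, -1.7]
gripper_width: 0.176
grasp_force: 59.6
```

Run:
```python
from h import *
S(); plan([(.3955,-.0693,.14,1.46)])
```

```text
25.57 pos [0.4112 0.1013 0.1491] yaw 93.94 F [ 0.8 -0.4 -1.7] M [-0.02 -0.02 -0.02] g 0.176 59.6 j6 -0.0
shift [-6.76, -1.09, 0.36] turn [-0.06, 0.04, 11.56] rows>= 9
```

>>> jog_arm:
  targets:
    - [[-6.76,-1.09,0.2],[0,0,11.5],0]
    - [[-6.76,-1.09,0.2],[0,0,11.5],0]
    - [[-6.76,-1.09,0.2],[0,0,11.5],0]
    - [[-6.76,-1.09,0.2],[0,0,11.5],0]
    - [[-6.76,-1.09,0.2],[0,0,11.5],0]
    - [[-6.76,-1.09,0.2],[0,0,11.5],0]
    - [[-6.76,-1.09,0.2],[0,0,11.5],0]
    - [[-6.76,-1.09,0.2],[0,0,11.5],0]

```text
time: 26.58
tool_pos: [0.3967, -0.0687, 0.1439]
tool_rot: [-0.002, 0.998, 0.07, -0.004]
contact_force: [0.3, -0.3, -1.6]
gripper_width: 0.175
grasp_force: 59.6
```

>>> jog_arm:
  targets:
    - [[0,0,0],[0,0,0.6],0]
    - [[0,0,0],[0,0,0.6],0]
    - [[0,0,0],[0,0,0.6],0]

```text
time: 26.95
tool_pos: [0.3975, -0.0689, 0.1453]
tool_rot: [-0.001, 0.999, 0.032, -0.003]
contact_force: [-1.0, -0.7, -2.0]
gripper_width: 0.176
grasp_force: 59.6
```

Run:
```python
from h import *
S(); grab("wrist","w8"); plan([(.3955,-.0693,.037,1.46)])
```

```text
26.95 pos [ 0.3975 -0.0689  0.1453] yaw 3.62 F [-1.  -0.7 -2. ] M [-0.02  0.04 -0.01] g 0.176 59.6 j6 1.15
shift [-0.07, 0.02, 4.34] turn [-0.02, 0.04, 0.27] rows>= 2
```

View pics/w8.png

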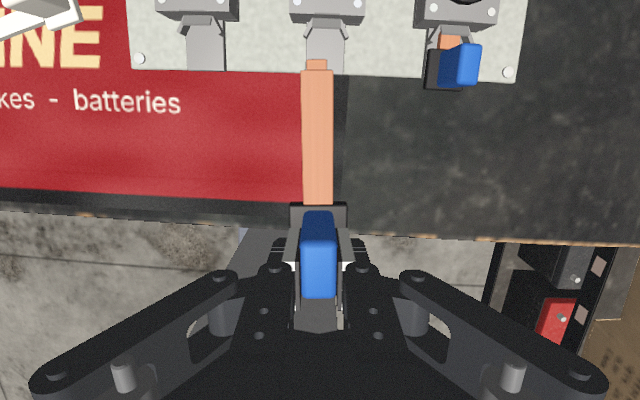

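The link is held straight at (318,150), pointing at the middle block's sill at (322,45). I'll lower it.

>>> jog_arm:
  targets:
    - [[-0.07,0.02,2],[0,0.04,0.27],0]
    - [[-0.07,0.02,4.3],[0,0.04,0.27],0]
    - [[-0.07,0.02,4.3],[0,0.04,0.27],0]
    - [[-0.07,0.02,4.3],[0,0.04,0.27],0]
    - [[-0.07,0.02,4.3],[0,0.04,0.27],0]

```text
time: 27.62
tool_pos: [0.3984, -0.0705, 0.042]
tool_rot: [0.0, 1.0, 0.012, 0.003]
contact_force: [0.2, -0.6, -0.9]
gripper_width: 0.177
grasp_force: 59.4
```

Run:
```python
from h import *
S(); plan([(.4304,-.0684,.037,1.46)])
```

```text
27.62 pos [ 0.3984 -0.0705  0.042 ] yaw 1.4 F [ 0.2 -0.6 -0.9] M [-0.02  0.03 -0.01] g 0.177 59.4 j6 1.18
shift [1.28, -0.05, 0.21] turn [0.0, -0.05, -0.01] rows>= 1
```

>>> jog_arm:
  targets:
    - [[0,-0.04,0.15],[0,-0.04,0],0]
    - [[0.4,-0.04,0.15],[0,-0.04,0],0]
    - [[0.8,-0.04,0.15],[0,-0.04,0],0]
    - [[1.2,-0.04,0.15],[0,-0.04,0],0]
    - [[1.5,-0.04,0.15],[0,-0.04,0],0]
    - [[1.8,-0.04,0.15],[0,-0.04,0],0]
    - [[2.1,-0.04,0.15],[0,-0.04,0],0]
    - [[2.1,-0.04,0.15],[0,-0.04,0],0]

```text
time: 28.62
tool_pos: [0.4498, -0.0682, 0.0359]
tool_rot: [0.0, 1.0, 0.012, -0.001]
contact_force: [-0.8, -3.2, 3.0]
gripper_width: 0.174
grasp_force: 60.0
```

Run:
```python
from h import *
S()
```

```text
28.62 pos [ 0.4498 -0.0682  0.0359] yaw 1.38 F [-0.8 -3.2  3. ] M [-0.64 -0.1  -0.21] g 0.174 60.0 j6 1.23
```

>>> jog_arm:
  targets:
    - [[0.2,0,0],[0,0,0],0]
    - [[0.4,0,0],[0,0,0],0]
    - [[0.6,0,0],[0,0,0],0]
    - [[0.8,0,0],[0,0,0],0]
    - [[1.0,0,0],[0,0,0],0]
    - [[1.1,0,0],[0,0,0],0]
    - [[1.1,0,0],[0,0,0],0]

```text
time: 29.5
tool_pos: [0.4761, -0.0675, 0.036]
tool_rot: [0.0, 1.0, 0.012, -0.002]
contact_force: [-5.3, -2.6, 7.5]
gripper_width: 0.178
grasp_force: 60.7
```

>>> jog_arm:
  targets:
    - [[0.08,0,0],[0,0,0],0]
    - [[0.16,0,0],[0,0,0],0]
    - [[0.16,0,0],[0,0,0],0]

```text
time: 29.88
tool_pos: [0.4799, -0.0674, 0.036]
tool_rot: [0.0, 1.0, 0.012, -0.003]
contact_force: [-5.7, -2.7, 7.8]
gripper_width: 0.173
grasp_force: 60.7
```

>>> jog_arm:
  targets:
    - [[0.08,0,0],[0,0,0],0]
    - [[0.16,0,0],[0,0,0],0]
    - [[0.16,0,0],[0,0,0],0]

```text
time: 30.25
tool_pos: [0.4839, -0.0673, 0.036]
tool_rot: [0.0, 1.0, 0.012, -0.003]
contact_force: [-6.1, -3.0, 8.7]
gripper_width: 0.176
grasp_force: 60.7
```

>>> jog_arm:
  targets:
    - [[0,0,-0.04],[0,0,0],0]
    - [[0.08,0,-0.04],[0,0,0],0]
    - [[0.12,0,-0.04],[0,0,0],0]
    - [[0.12,0,-0.04],[0,0,0],0]

```text
time: 30.75
tool_pos: [0.4864, -0.0671, 0.036]
tool_rot: [-0.0, 1.0, 0.012, -0.003]
contact_force: [-3.8, -4.2, 4.3]
gripper_width: 0.178
grasp_force: 60.3
```

>>> jog_arm:
  targets:
    - [[0.08,0,0],[0,0,0],0]
    - [[0.12,0,0],[0,0,0],0]
    - [[0.12,0,0],[0,0,0],0]

```text
time: 31.12
tool_pos: [0.4895, -0.067, 0.0361]
tool_rot: [-0.0, 1.0, 0.012, -0.003]
contact_force: [-4.3, -4.6, 3.7]
gripper_width: 0.173
grasp_force: 60.2
```

>>> jog_arm:
  targets:
    - [[0.08,0,0],[0,0,0],0]
    - [[0.12,0,0],[0,0,0],0]
    - [[0.12,0,0],[0,0,0],0]

```text
time: 31.5
tool_pos: [0.4905, -0.067, 0.0361]
tool_rot: [-0.0, 1.0, 0.012, -0.006]
contact_force: [-14.3, -4.4, 12.2]
gripper_width: 0.176
grasp_force: 61.4
```

>>> jog_arm:
  targets:
    - [[0.08,0,0],[0,0,0],0]
    - [[0.12,0,0],[0,0,0],0]
    - [[0.12,0,0],[0,0,0],0]

```text
time: 31.88
tool_pos: [0.4905, -0.0667, 0.036]
tool_rot: [-0.0, 1.0, 0.013, -0.01]
contact_force: [-26.4, -4.5, 22.8]
gripper_width: 0.177
grasp_force: 63.0
```

>>> jog_arm:
  targets:
    - [[-0.15,0,0],[0,0,0],0]
    - [[-0.2,0,0],[0,0,0],0]
    - [[-0.2,0,0],[0,0,0],45]
    - [[-0.2,0,0],[0,0,0],45]
    - [[-0.2,0,0],[0,0,0],45]
    - [[-0.2,0,0],[0,0,0],45]
    - [[-0.2,0,-2],[0,0,0],45]
    - [[-0.2,0,-4.2],[0,0,0],45]

```text
time: 32.88
tool_pos: [0.4904, -0.0661, 0.1412]
tool_rot: [-0.001, 1.0, 0.012, -0.003]
contact_force: [1.0, -0.6, -0.5]
gripper_width: 0.453
grasp_force: 0.0
```

Run:
```python
from h import *
S(); plan([(.5648,-.065,.135,41.6)])
```

```text
32.88 pos [ 0.4904 -0.0661  0.1412] yaw 1.4 F [ 1.  -0.6 -0.5] M [ 0.03 -0.05 -0.03] g 0.453 0.0 j6 1.26
shift [2.98, 0.03, 0.23] turn [-0.03, 0.04, -5.03] rows>= 4
```

The link is home at about 49 mm in (Fx −26 N with no motion). Now knob M.

>>> jog_arm:
  targets:
    - [[2.98,0.03,0.2],[0,0.04,-5],45]
    - [[2.98,0.03,0.2],[0,0.04,-5],45]
    - [[2.98,0.03,0.2],[0,0.04,-5],45]
    - [[2.98,0.03,0.2],[0,0.04,-5],45]
    - [[2.98,0.03,0.2],[0,0.04,-5],45]
    - [[2.98,0.03,0.2],[0,0.04,-5],45]
    - [[2.98,0.03,0.2],[0,0.04,-5],45]
    - [[2.98,0.03,0.2],[0,0.04,-5],45]

```text
time: 33.88
tool_pos: [0.5659, -0.0654, 0.1359]
tool_rot: [-0.001, 0.936, 0.353, 0.001]
contact_force: [-0.9, 1.0, 0.3]
gripper_width: 0.45
grasp_force: 0.0
```

Run:
```python
from h import *
S(); grab("wrist","w9"); wings("w9",.083); links("wrist","w9"); plan([(.5648,-.065,.062,41.6)])
```

```text
33.88 pos [ 0.5659 -0.0654  0.1359] yaw 41.36 F [-0.9  1.   0.3] M [-0.01  0.02 -0.03] g 0.45 0.0 j6 0.6
wing px [197. 112.] 208 centre,size,ang [array([562.6,  34.3]), array([35.2,  9.8]), np.float64(44.9)] z [0.0869 0.0881]
wing px [321. 206.] 164 centre,size,ang [array([565.3, -64.4]), array([34.6, 11.6]), np.float64(45.3)] z [0.0873 0.0882]
shift [-0.03, -0.04, 2.96] turn [-0.01, -0.02, -0.03] rows>= 2
```

>>> jog_arm:
  targets:
    - [[-0.02,-0.03,1.5],[0,0,0],45]
    - [[-0.02,-0.03,2.95],[0,0,0],45]
    - [[-0.02,-0.03,2.95],[0,0,0],45]
    - [[-0.02,-0.03,2.95],[0,0,0],0]
    - [[-0.02,-0.03,2.95],[0,0,0],0]
    - [[-0.02,-0.03,2.95],[0,0,0],0]
    - [[-0.02,-0.03,2.95],[0,0,0],0]
    - [[-0.02,-0.03,2.95],[0,0,0],0]

```text
time: 34.92
tool_pos: [0.5658, -0.0645, 0.0636]
tool_rot: [-0.001, 0.935, 0.353, 0.002]
contact_force: [-3.3, 4.4, 3.1]
gripper_width: 0.132
grasp_force: 61.1
```

>>> jog_arm:
  targets:
    - [[0,0,0.12],[0,0,0],0]
    - [[0,0,0.24],[0,0,0],0]
    - [[0,0,0.38],[0,0,0],0]
    - [[0,0,0.38],[0,0,0],0]
    - [[0,0,0.38],[0,0,0],0]

```text
time: 35.55
tool_pos: [0.566, -0.0645, 0.0566]
tool_rot: [-0.002, 0.935, 0.354, 0.002]
contact_force: [-10.8, 5.7, 17.4]
gripper_width: 0.123
grasp_force: 63.2
```

Run:
```python
from h import *
S()
```

```text
35.55 pos [ 0.566  -0.0645  0.0566] yaw 41.41 F [-10.8   5.7  17.4] M [ 0.84  1.6  -0.03] g 0.123 63.2 j6 0.6
```

Same signature as knob R (about 17 N, foot on bar). I'll press slightly more and start turning.

>>> jog_arm:
  targets:
    - [[0,0,0.12],[0,0,0.3],0]
    - [[0,0,0.12],[0,0,1.2],0]
    - [[0,0,0.12],[0,0,2],0]
    - [[0,0,0.12],[0,0,2.5],0]
    - [[0,0,0.12],[0,0,2.5],0]

```text
time: 36.17
tool_pos: [0.5665, -0.065, 0.0563]
tool_rot: [-0.001, 0.983, 0.186, 0.001]
contact_force: [-17.7, 6.0, 31.5]
gripper_width: 0.127
grasp_force: 65.1
```

Run:
```python
from h import *
S()
```

```text
36.17 pos [ 0.5665 -0.065   0.0563] yaw 21.41 F [-17.7   6.   31.5] M [ 0.79  2.8  -0.05] g 0.127 65.1 j6 0.95
```

>>> jog_arm:
  targets:
    - [[0,0,-0.1],[0,0,1.1],0]
    - [[0,0,-0.1],[0,0,2.2],0]
    - [[0,0,-0.1],[0,0,3.3],0]
    - [[0,0,-0.1],[0,0,4.4],0]
    - [[0,0,-0.1],[0,0,5.5],0]
    - [[0,0,-0.1],[0,0,6.6],0]
    - [[0,0,-0.1],[0,0,7.6],0]
    - [[0,0,-0.1],[0,0,7.6],0]

```text
time: 37.17
tool_pos: [0.566, -0.0666, 0.0565]
tool_rot: [-0.0, 0.941, -0.337, 0.001]
contact_force: [-11.5, -0.3, 18.2]
gripper_width: 0.126
grasp_force: 63.2
```

>>> jog_arm:
  targets:
    - [[0,0,0],[0,0,0.4],0]
    - [[0,0,0],[0,0,0.7],0]
    - [[0,0,0],[0,0,0.7],0]

```text
time: 37.55
tool_pos: [0.566, -0.0666, 0.0565]
tool_rot: [0.0, 0.925, -0.38, 0.001]
contact_force: [-10.8, -0.7, 18.9]
gripper_width: 0.124
grasp_force: 77.4
```

Run:
```python
from h import *
S()
```

```text
37.55 pos [ 0.566  -0.0666  0.0565] yaw -44.66 F [-10.8  -0.7  18.9] M [-0.2   1.96  1.63] g 0.124 77.4 j6 2.1
```

>>> jog_arm:
  targets:
    - [[0,0,-0.1],[0,0,-0.5],0]
    - [[0,0,-0.1],[0,0,-0.5],0]
    - [[0,0,-0.1],[0,0,-0.5],45]
    - [[0,0,-0.1],[0,0,-0.5],45]
    - [[0,0,-0.1],[0,0,-0.5],45]
    - [[0,0,-2.5],[0,0,-0.5],45]
    - [[0,0,-4.5],[0,0,-0.5],45]
    - [[0,0,-4.5],[0,0,-0.5],45]

```text
time: 38.55
tool_pos: [0.5684, -0.066, 0.1707]
tool_rot: [-0.003, 0.937, -0.35, 0.005]
contact_force: [0.6, -0.0, 0.1]
gripper_width: 0.449
grasp_force: 0.0
```

Run:
```python
from h import *
S(); grab("wrist","w10"); wings("w10"); links("wrist","w10"); plan([(.53,.343,.17,-14)])
```

```text
38.55 pos [ 0.5684 -0.066   0.1707] yaw -41.01 F [ 0.6 -0.   0.1] M [-0.01 -0.02 -0.02] g 0.449 0.0 j6 2.04
wing px [416. 108.] 122 centre,size,ang [array([ 570. , -161.6]), array([10. , 35.4]), np.float64(36.2)] z [0.079  0.0803]
wing px [318. 192.] 86 centre,size,ang [array([569.1, -63.1]), array([10.4, 33.1]), np.float64(30.6)] z [0.0792 0.0804]
px [462. 172.] handle [ 0.5004 -0.166 ] size [28.2 15.9] z 0.0631 | bar c [ 0.5185 -0.1655] yaw 91.5 yaw h-c 1.8 size [ 7.6 16. ] reach 0.008 off -0.0182
shift [-11.83, -11.37, -0.08] turn [-0.04, -0.03, -3.38] rows>= 7
```

Knob M is down and turned. Now to link A.

>>> jog_arm:
  targets:
    - [[-11.8,-11.4,0],[0,0,-3.4],60]
    - [[-11.8,-11.4,0],[0,0,-3.4],60]
    - [[-11.8,-11.4,0],[0,0,-3.4],60]
    - [[-11.8,-11.4,0],[0,0,-3.4],60]
    - [[-11.8,-11.4,0],[0,0,-3.4],60]
    - [[-11.8,-11.4,0],[0,0,-3.4],60]
    - [[-11.8,-11.4,0],[0,0,-3.4],60]
    - [[-11.8,-11.4,0],[0,0,-3.4],60]

```text
time: 39.6
tool_pos: [0.5276, 0.3451, 0.1634]
tool_rot: [-0.001, 0.993, -0.118, -0.001]
contact_force: [-0.1, -0.5, -0.3]
gripper_width: 0.605
grasp_force: 0.0
```

>>> jog_arm:
  targets:
    - [[0,0,0],[0,0,0],60]
    - [[0,0,0],[0,0,0],60]

```text
time: 39.85
tool_pos: [0.5294, 0.3419, 0.1653]
tool_rot: [-0.001, 0.993, -0.121, -0.0]
contact_force: [-0.3, -0.4, -0.7]
gripper_width: 0.599
grasp_force: 0.0
```

Run:
```python
from h import *
S(); grab("wrist","w11"); links("wrist","w11")
```

```text
39.85 pos [0.5294 0.3419 0.1653] yaw -13.9 F [-0.3 -0.4 -0.7] M [-0.02  0.04 -0.  ] g 0.599 0.0 j6 2.27
px [312. 180.] handle [0.5346 0.3467] size [14.9 28.2] z 0.0491 | bar c [0.4808 0.3625] yaw 163.3 yaw h-c 163.7 size [16.  63.8] reach 0.0895 off 0.0004
```

View pics/w11.png

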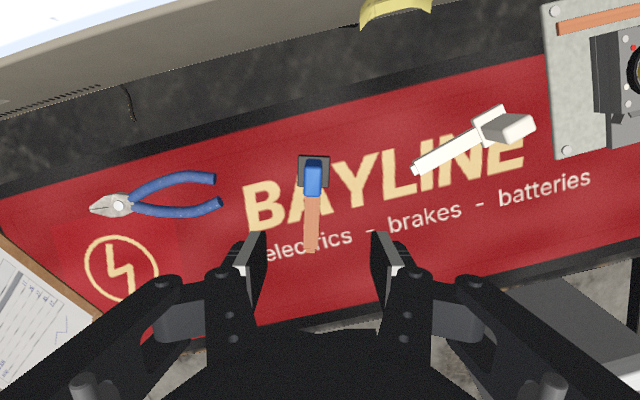

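The view shows link A with its handle at (313,178) and nose at (312,250). The cutters are about 65 mm to the left and the white decoy is on the right. I'll check the monitor clearance and plan.

Run:
```python
from h import *
z=np.load("pics/top0.npz",allow_pickle=True); W=world("top",z["dp"])
for y0 in (.25,.3,.35,.4,.45):
    m=(abs(W[...,1]-y0)<.025)&(W[...,2]>.08)&(W[...,0]>.3); q=W[m]; i=q[:,0].argmin(); print(y0,q[i].round(3),q[:,2].max().round(2))
plan([(.5346,.3465,.018,-16.6)])
```

```text
0.25 [0.633 0.256 0.133] 0.5
0.3 [0.635 0.289 0.152] 0.5
0.35 [0.64  0.352 0.131] 0.5
0.4 [0.641 0.383 0.112] 0.5
0.45 [0.641 0.428 0.109] 0.63
shift [0.15, -0.2, 5.9] turn [-0.02, 0.0, 0.34] rows>= 3
```

>>> jog_arm:
  targets:
    - [[0.08,-0.2,2.5],[0,0,0.34],60]
    - [[0.08,-0.2,4.7],[0,0,0.34],60]
    - [[0.08,-0.2,5.85],[0,0,0.34],60]
    - [[0.08,-0.2,5.85],[0,0,0.34],60]
    - [[0.08,-0.2,5.85],[0,0,0.34],0]
    - [[0.08,-0.2,5.85],[0,0,0.34],0]
    - [[0.08,-0.2,5.85],[0,0,0.34],0]
    - [[0.08,-0.2,5.85],[0,0,0.34],0]

```text
time: 40.9
tool_pos: [0.5346, 0.3489, 0.0227]
tool_rot: [-0.003, 0.99, -0.144, 0.002]
contact_force: [-0.0, -2.6, 6.8]
gripper_width: 0.174
grasp_force: 59.3
```

>>> jog_arm:
  targets:
    - [[0,0,0],[0,0,0],0]
    - [[0,0,0],[0,0,0],0]
    - [[0,0,-2],[0,0,0],0]
    - [[0,0,-4],[0,0,0],0]
    - [[0,0,-5],[0,0,0],0]
    - [[0,0,-5],[0,0,0],0]
    - [[0,0,-5],[0,0,0],0]

```text
time: 41.78
tool_pos: [0.5315, 0.3473, 0.143]
tool_rot: [-0.001, 0.99, -0.144, -0.001]
contact_force: [-1.0, 0.1, -2.4]
gripper_width: 0.178
grasp_force: 59.1
```

Run:
```python
from h import *
S(); plan([(.42,.18,.145,70),(.3925,.0313,.14,151),(.3925,.0313,.14,181.46)])
```

```text
41.77 pos [0.5315 0.3473 0.143 ] yaw -16.52 F [-1.   0.1 -2.4] M [-0.01 -0.03  0.04] g 0.178 59.1 j6 2.32
shift [-2.37, 7.69, -0.09] turn [-0.02, -0.0, -10.82] rows>= 9
shift [-5.97, 1.0, 0.2] turn [0.0, 0.0, -10.13] rows>= 8
shift [0.0, 0.0, 0.0] turn [0.0, 0.0, -3.81] rows>= 3
```

>>> jog_arm:
  targets:
    - [[-2.4,7.7,-0.1],[0,0,-10.8],0]
    - [[-2.4,7.7,-0.1],[0,0,-10.8],0]
    - [[-2.4,7.7,-0.1],[0,0,-10.8],0]
    - [[-2.4,7.7,-0.1],[0,0,-10.8],0]
    - [[-2.4,7.7,-0.1],[0,0,-10.8],0]
    - [[-2.4,7.7,-0.1],[0,0,-10.8],0]
    - [[-2.4,7.7,-0.1],[0,0,-10.8],0]
    - [[-2.4,7.7,-0.1],[0,0,-10.8],0]

```text
time: 42.78
tool_pos: [0.4187, 0.18, 0.1439]
tool_rot: [-0.002, 0.82, 0.572, -0.001]
contact_force: [-0.2, -0.4, -1.7]
gripper_width: 0.172
grasp_force: 59.3
```

Run:
```python
from h import *
S(); plan([(.3925,.0313,.14,152),(.3925,.0313,.14,181.46)])
```

```text
42.77 pos [0.4187 0.18   0.1439] yaw 69.76 F [-0.2 -0.4 -1.7] M [-0.   -0.03  0.01] g 0.172 59.3 j6 0.59
shift [-5.94, 1.07, 0.15] turn [-0.02, -0.03, -10.28] rows>= 8
shift [0.0, 0.0, 0.0] turn [0.0, 0.0, -3.68] rows>= 3
```

>>> jog_arm:
  targets:
    - [[-5.95,1.05,0.1],[0,0,-10.3],0]
    - [[-5.95,1.05,0.1],[0,0,-10.3],0]
    - [[-5.95,1.05,0.1],[0,0,-10.3],0]
    - [[-5.95,1.05,0.1],[0,0,-10.3],0]
    - [[-5.95,1.05,0.1],[0,0,-10.3],0]
    - [[-5.95,1.05,0.1],[0,0,-10.3],0]
    - [[-5.95,1.05,0.1],[0,0,-10.3],0]
    - [[-5.95,1.05,0.1],[0,0,-10.3],0]

```text
time: 43.78
tool_pos: [0.391, 0.032, 0.141]
tool_rot: [-0.002, 0.249, 0.969, 0.002]
contact_force: [-0.3, 0.2, -2.2]
gripper_width: 0.178
grasp_force: 59.3
```

>>> jog_arm:
  targets:
    - [[0,0,0],[0,0,-3.6],0]
    - [[0,0,0],[0,0,-3.6],0]
    - [[0,0,0],[0,0,-3.6],0]
    - [[0,0,0],[0,0,-3.6],0]
    - [[0,0,0],[0,0,-3.6],0]

```text
time: 44.4
tool_pos: [0.3918, 0.0319, 0.1423]
tool_rot: [-0.001, 0.004, 1.0, 0.002]
contact_force: [-1.1, -0.1, -2.3]
gripper_width: 0.174
grasp_force: 59.4
```

Run:
```python
from h import *
S(); plan([(.3925,.0313,.039,181.46)])
```

```text
44.4 pos [0.3918 0.0319 0.1423] yaw 179.55 F [-1.1 -0.1 -2.3] M [-0.02  0.03  0.04] g 0.174 59.4 j6 -1.67
shift [-0.03, -0.04, 4.13] turn [0.03, -0.01, -0.24] rows>= 2
```

>>> jog_arm:
  targets:
    - [[0,-0.04,2],[0.03,0,-0.24],0]
    - [[0,-0.04,4.15],[0.03,0,-0.24],0]
    - [[0,-0.04,4.15],[0.03,0,-0.24],0]
    - [[0,-0.04,4.15],[0.03,0,-0.24],0]
    - [[0,-0.04,4.15],[0.03,0,-0.24],0]
    - [[0,-0.04,4.15],[0.03,0,-0.24],0]

```text
time: 45.15
tool_pos: [0.3943, 0.031, 0.0418]
tool_rot: [0.003, -0.014, 1.0, -0.001]
contact_force: [-0.1, 0.1, -0.7]
gripper_width: 0.174
grasp_force: 59.4
```

Run:
```python
from h import *
S(); plan([(.4475,.0323,.0375,181.46)])
```

```text
45.15 pos [0.3943 0.031  0.0418] yaw -178.44 F [-0.1  0.1 -0.7] M [-0.06 -0.    0.01] g 0.174 59.4 j6 -1.71
shift [-2.13, -0.01, 0.18] turn [-0.01, 0.04, 0.01] rows>= 1
```

>>> jog_arm:
  targets:
    - [[0,0,0.12],[0,0,0],0]
    - [[-0.4,0,0.12],[0,0,0],0]
    - [[-0.8,0,0.12],[0,0,0],0]
    - [[-1.2,0,0.12],[0,0,0],0]
    - [[-1.5,0,0.12],[0,0,0],0]
    - [[-1.8,0,0.12],[0,0,0],0]
    - [[-2.2,0,0.12],[0,0,0],0]
    - [[-2.2,0,0.12],[0,0,0],0]

```text
time: 46.15
tool_pos: [0.4483, 0.0319, 0.037]
tool_rot: [0.001, -0.014, 1.0, -0.001]
contact_force: [-0.3, -4.1, -1.8]
gripper_width: 0.177
grasp_force: 59.3
```

Run:
```python
from h import *
S()
```

```text
46.15 pos [0.4483 0.0319 0.037 ] yaw -178.45 F [-0.3 -4.1 -1.8] M [-0.7  -0.06 -0.22] g 0.177 59.3 j6 -1.69
```

>>> jog_arm:
  targets:
    - [[-0.2,-0.03,0],[0,0,0],0]
    - [[-0.4,-0.03,0],[0,0,0],0]
    - [[-0.6,-0.03,0],[0,0,0],0]
    - [[-0.8,-0.03,0],[0,0,0],0]
    - [[-1.0,-0.03,0],[0,0,0],0]
    - [[-1.15,-0.03,0],[0,0,0],0]
    - [[-1.15,-0.03,0],[0,0,0],0]

```text
time: 47.02
tool_pos: [0.4772, 0.0327, 0.037]
tool_rot: [0.001, -0.014, 1.0, -0.0]
contact_force: [1.5, -4.0, -4.1]
gripper_width: 0.173
grasp_force: 59.1
```

>>> jog_arm:
  targets:
    - [[-0.08,0,0],[0,0,0],0]
    - [[-0.16,0,0],[0,0,0],0]
    - [[-0.16,0,0],[0,0,0],0]

```text
time: 47.4
tool_pos: [0.4804, 0.0328, 0.0368]
tool_rot: [0.001, -0.014, 1.0, -0.0]
contact_force: [-1.0, -3.8, -2.4]
gripper_width: 0.178
grasp_force: 59.2
```

>>> jog_arm:
  targets:
    - [[-0.08,0,0],[0,0,0],0]
    - [[-0.16,0,0],[0,0,0],0]
    - [[-0.16,0,0],[0,0,0],0]

```text
time: 47.78
tool_pos: [0.4829, 0.0329, 0.0367]
tool_rot: [-0.001, -0.014, 1.0, -0.0]
contact_force: [-7.2, -5.2, 3.1]
gripper_width: 0.171
grasp_force: 60.1
```

>>> jog_arm:
  targets:
    - [[-0.08,-0.02,0],[0,0,0],0]
    - [[-0.12,-0.02,0],[0,0,0],0]
    - [[-0.12,-0.02,0],[0,0,0],0]

```text
time: 48.15
tool_pos: [0.4831, 0.0327, 0.0367]
tool_rot: [-0.005, -0.014, 1.0, -0.0]
contact_force: [-19.6, -4.2, 14.5]
gripper_width: 0.173
grasp_force: 61.8
```

>>> jog_arm:
  targets:
    - [[-0.08,0,0],[0,0,0],0]
    - [[-0.12,0,0],[0,0,0],0]
    - [[-0.12,0,0],[0,0,0],0]

```text
time: 48.52
tool_pos: [0.4832, 0.0329, 0.0367]
tool_rot: [-0.01, -0.015, 1.0, -0.0]
contact_force: [-31.2, -4.7, 25.4]
gripper_width: 0.176
grasp_force: 63.4
```

>>> jog_arm:
  targets:
    - [[0.2,0,0],[0,0,0],0]
    - [[0.25,0,0],[0,0,0],0]
    - [[0.25,0,0],[0,0,0],45]
    - [[0.25,0,0],[0,0,0],45]
    - [[0.25,0,0],[0,0,0],45]
    - [[0.25,0,0],[0,0,0],45]
    - [[0.25,0,-2],[0,0,0],45]
    - [[0.25,0,-4.2],[0,0,0],45]

```text
time: 49.52
tool_pos: [0.4831, 0.0327, 0.142]
tool_rot: [-0.001, -0.014, 1.0, -0.0]
contact_force: [1.7, -0.3, 0.9]
gripper_width: 0.451
grasp_force: 0.0
```

Run:
```python
from h import *
S(); grab("wrist","w12"); links("wrist","w12"); plan([(.562,.0347,.135,221.6)])
```

```text
49.52 pos [0.4831 0.0327 0.142 ] yaw -178.43 F [ 1.7 -0.3  0.9] M [-0.05 -0.03  0.04] g 0.451 0.0 j6 -1.68
px [319. 196.] handle [0.4814 0.0337] size [27.1 15.9] z 0.0632 | bar c [0.5169 0.0347] yaw 91.4 yaw h-c 1.6 size [ 9.3 15.6] reach 0.008 off -0.0355
px [189. 204.] handle [ 0.4909 -0.0653] size [28.7 16.4] z 0.0632 | bar c [ 0.5174 -0.0639] yaw -37.8 yaw h-c 3.2 size [17.6 15.4] reach 0.0309 off 0.0174
px [ 68. 211.] handle [ 0.4993 -0.1656] size [28.  17.1] z 0.063 | bar c [ 0.5222 -0.1659] yaw -72.8 yaw h-c -0.7 size [13.  22.6] reach 0.0207 off 0.0218
shift [-2.94, 0.01, 0.71] turn [-0.05, 0.09, -5.0] rows>= 4
```

All three links are seated (handle tops at 63 mm). Now knob L.

>>> jog_arm:
  targets:
    - [[-2.95,0,0.3],[0,0.05,-5],45]
    - [[-2.95,0,0.3],[0,0.05,-5],45]
    - [[-2.95,0,0.3],[0,0.05,-5],45]
    - [[-2.95,0,0.3],[0,0.05,-5],45]
    - [[-2.95,0,0.3],[0,0.05,-5],45]
    - [[-2.95,0,0.3],[0,0.05,-5],45]
    - [[-2.95,0,0.3],[0,0.05,-5],45]
    - [[-2.95,0,0.3],[0,0.05,-5],45]

```text
time: 50.58
tool_pos: [0.5578, 0.0345, 0.1345]
tool_rot: [-0.003, -0.355, 0.935, -0.001]
contact_force: [-0.2, 0.0, 0.3]
gripper_width: 0.452
grasp_force: 0.0
```

Run:
```python
from h import *
S(); grab("wrist","w13"); wings("w13",.083); wings("w13",.07,.082); plan([(.562,.035,.062,221.6)])
```

```text
50.58 pos [0.5578 0.0345 0.1345] yaw -138.46 F [-0.2  0.   0.3] M [-0.02 -0.06  0.01] g 0.452 0.0 j6 -2.36
wing px [313. 212.] 274 centre,size,ang [array([560.5,  34.8]), array([34.9, 11.3]), np.float64(40.8)] z [0.0873 0.0884]
wing px [72. 15.] 477 centre,size,ang [array([ 566.6, -163.5]), array([11.3, 36.6]), np.float64(49.4)] z [0.0795 0.0808]
wing px [201. 117.] 381 centre,size,ang [array([563.5, -64.3]), array([12.2, 35.6]), np.float64(48.9)] z [0.0795 0.0808]
shift [-0.16, -0.1, 2.9] turn [0.01, -0.04, -0.01] rows>= 2
```

>>> jog_arm:
  targets:
    - [[-0.11,-0.07,1.5],[0,0,0],45]
    - [[-0.11,-0.07,2.95],[0,0,0],45]
    - [[-0.11,-0.07,2.95],[0,0,0],45]
    - [[-0.11,-0.07,2.95],[0,0,0],0]
    - [[-0.11,-0.07,2.95],[0,0,0],0]
    - [[-0.11,-0.07,2.95],[0,0,0],0]
    - [[-0.11,-0.07,2.95],[0,0,0],0]
    - [[-0.11,-0.07,2.95],[0,0,0],0]

```text
time: 51.62
tool_pos: [0.5619, 0.0348, 0.062]
tool_rot: [-0.001, -0.355, 0.935, -0.001]
contact_force: [2.3, 1.1, 4.4]
gripper_width: 0.126
grasp_force: 61.1
```

>>> jog_arm:
  targets:
    - [[0,0,0.12],[0,0,0],0]
    - [[0,0,0.24],[0,0,0],0]
    - [[0,0,0.38],[0,0,0],0]
    - [[0,0,0.38],[0,0,0],0]
    - [[0,0,0.38],[0,0,0],0]

```text
time: 52.25
tool_pos: [0.5622, 0.0348, 0.0551]
tool_rot: [-0.002, -0.355, 0.935, -0.001]
contact_force: [-7.2, 1.4, 22.1]
gripper_width: 0.129
grasp_force: 64.0
```

Run:
```python
from h import *
S()
```

```text
52.25 pos [0.5622 0.0348 0.0551] yaw -138.42 F [-7.2  1.4 22.1] M [0.24 1.1  0.04] g 0.129 64.0 j6 -2.36
```

>>> jog_arm:
  targets:
    - [[0,0,0.1],[0,0,0.3],0]
    - [[0,0,0.1],[0,0,1.2],0]
    - [[0,0,0.1],[0,0,2],0]
    - [[0,0,0.1],[0,0,2.5],0]
    - [[0,0,0.1],[0,0,2.5],0]

```text
time: 52.88
tool_pos: [0.5624, 0.0347, 0.0549]
tool_rot: [-0.002, -0.187, 0.982, -0.001]
contact_force: [-13.6, 0.8, 34.2]
gripper_width: 0.13
grasp_force: 65.6
```

Run:
```python
from h import *
S()
```

```text
52.88 pos [0.5624 0.0347 0.0549] yaw -158.44 F [-13.6   0.8  34.2] M [ 0.24  2.13 -0.04] g 0.13 65.6 j6 -2.01
```

>>> jog_arm:
  targets:
    - [[0,0,-0.1],[0,0,1.1],0]
    - [[0,0,-0.1],[0,0,2.2],0]
    - [[0,0,-0.1],[0,0,3.3],0]
    - [[0,0,-0.1],[0,0,4.4],0]
    - [[0,0,-0.1],[0,0,5.5],0]
    - [[0,0,-0.1],[0,0,6.6],0]
    - [[0,0,-0.1],[0,0,7.6],0]
    - [[0,0,-0.1],[0,0,7.6],0]

```text
time: 53.88
tool_pos: [0.5621, 0.0342, 0.055]
tool_rot: [-0.001, 0.336, 0.942, -0.003]
contact_force: [-6.3, -1.3, 21.8]
gripper_width: 0.127
grasp_force: 63.8
```

>>> jog_arm:
  targets:
    - [[0,0,0],[0,0,0.4],0]
    - [[0,0,0],[0,0,0.7],0]
    - [[0,0,0],[0,0,0.7],0]

```text
time: 54.25
tool_pos: [0.5621, 0.0341, 0.055]
tool_rot: [-0.0, 0.379, 0.925, -0.003]
contact_force: [-5.2, -1.6, 21.7]
gripper_width: 0.126
grasp_force: 77.6
```

Run:
```python
from h import *
S()
```

```text
54.25 pos [0.5621 0.0341 0.055 ] yaw 135.48 F [-5.2 -1.6 21.7] M [0.04 1.08 1.6 ] g 0.126 77.6 j6 -0.86
```

>>> jog_arm:
  targets:
    - [[0,0,-0.1],[0,0,-0.5],0]
    - [[0,0,-0.1],[0,0,-0.5],0]
    - [[0,0,-0.1],[0,0,-0.5],45]
    - [[0,0,-0.1],[0,0,-0.5],45]
    - [[0,0,-0.1],[0,0,-0.5],45]
    - [[0,0,-2.5],[0,0,-0.5],45]
    - [[0,0,-4.5],[0,0,-0.5],45]
    - [[0,0,-4.5],[0,0,-0.5],45]

```text
time: 55.25
tool_pos: [0.5641, 0.0352, 0.169]
tool_rot: [0.003, 0.349, 0.937, -0.001]
contact_force: [0.0, 0.3, -0.3]
gripper_width: 0.451
grasp_force: 0.0
```

Run:
```python
from h import *
S(); grab("wrist","w14"); wings("w14"); links("wrist","w14"); plan([(.44,-.1,.20,180),(.385,-.415,.2,180),(.385,-.415,.083,180)])
```

```text
55.25 pos [0.5641 0.0352 0.169 ] yaw 139.17 F [ 0.   0.3 -0.3] M [-0.04 -0.01 -0.  ] g 0.451 0.0 j6 -0.93
wing px [318. 179.] 135 centre,size,ang [array([557.,  39.]), array([11.6, 25.6]), np.float64(51.4)] z [0.0789 0.0807]
wing px [230. 251.] 116 centre,size,ang [array([556.4, -54.4]), array([ 8.4, 16.7]), np.float64(85.3)] z [0.0775 0.0799]
px [249. 114.] handle [0.4823 0.0339] size [28.2 15.5] z 0.0633 | bar c [0.5082 0.0346] yaw -0.5 yaw h-c 1.6 size [21.5 16. ] reach 0.037 off 0.001
px [173. 200.] handle [ 0.491  -0.0652] size [27.1 15.8] z 0.0631 | bar c [ 0.5141 -0.0644] yaw 68.4 yaw h-c 2.1 size [17.7 16.6] reach 0.0194 off -0.0212
px [112. 272.] handle [ 0.4992 -0.1651] size [26.9 16.3] z 0.063 | bar c [ 0.52   -0.1639] yaw 80.2 yaw h-c 3.3 size [20.2 12.8] reach 0.0149 off -0.0202
shift [0.16, -7.3, -1.35] turn [-0.03, 0.0, -5.1] rows>= 4
shift [2.2, -12.6, -0.0] turn [0.0, 0.0, 0.0] rows>= 6
shift [0.0, -0.0, 4.68] turn [0.0, 0.0, 0.0] rows>= 2
```

All three are locked. Now to the isolator's near side with fingers shut.

>>> jog_arm:
  targets:
    - [[0.16,-7.3,-1.35],[0,0,-5.1],0]
    - [[0.16,-7.3,-1.35],[0,0,-5.1],0]
    - [[0.16,-7.3,-1.35],[0,0,-5.1],0]
    - [[0.16,-7.3,-1.35],[0,0,-5.1],0]
    - [[0.16,-7.3,-1.35],[0,0,-5.1],0]
    - [[0.16,-7.3,-1.35],[0,0,-5.1],0]

```text
time: 56.05
tool_pos: [0.4386, -0.0996, 0.197]
tool_rot: [-0.004, 0.001, 1.0, -0.001]
contact_force: [-0.0, 0.1, -0.4]
gripper_width: 0.005
grasp_force: 0.0
```

>>> jog_arm:
  targets:
    - [[2.2,-12.6,0],[0,0,0],0]
    - [[2.2,-12.6,0],[0,0,0],0]
    - [[2.2,-12.6,0],[0,0,0],0]
    - [[2.2,-12.6,0],[0,0,0],0]
    - [[2.2,-12.6,0],[0,0,0],0]
    - [[2.2,-12.6,0],[0,0,0],0]
    - [[2.2,-12.6,0],[0,0,0],0]
    - [[2.2,-12.6,0],[0,0,0],0]

```text
time: 57.05
tool_pos: [0.3845, -0.4136, 0.1992]
tool_rot: [-0.003, -0.0, 1.0, -0.001]
contact_force: [0.6, -0.1, 0.8]
gripper_width: 0.004
grasp_force: 0.0
```

Run:
```python
from h import *
S(); st,im,dp=grab("wrist","w15"); W=world("wrist",dp,st); r,g,b=[im[...,i].astype(int) for i in range(3)]
m=(r>130)&(g<60)&(b<60)&(W[...,2]>.075)&(W[...,2]<.12); q=W[m]; print(len(q),q.mean(0),q.min(0),q.max(0)); plan([(.385,-.415,.083,180)])
```

```text
57.05 pos [ 0.3845 -0.4136  0.1992] yaw -179.95 F [ 0.6 -0.1  0.8] M [ 0.04 -0.04 -0.03] g 0.004 0.0 j6 -2.52<stdin>:3: RuntimeWarning: Mean of empty slice.
  ret = um.true_divide(
Traceback (most recent call last):
ValueError: zero-size array to reduction operation minimum which has no identity
```

>>> jog_arm:
  targets:
    - [[0,0,2.4],[0,0,0],0]
    - [[0,0,4.65],[0,0,0],0]
    - [[0,0,4.65],[0,0,0],0]
    - [[-1.0,0,4.65],[0,0,0],0]
    - [[-1.8,0,4.65],[0,0,0],0]
    - [[-2.6,0,4.65],[0,0,0],0]
    - [[-3.3,0,4.65],[0,0,0],0]
    - [[-3.8,0,4.65],[0,0,0],0]

```text
time: 58.1
tool_pos: [0.4794, -0.4157, 0.0833]
tool_rot: [-0.002, -0.0, 1.0, -0.002]
contact_force: [-0.5, -0.1, -1.0]
gripper_width: -0.001
grasp_force: 0.5
```

>>> jog_arm:
  targets:
    - [[-0.15,0,0],[0,0,0],0]
    - [[-0.3,0,0],[0,0,0],0]
    - [[-0.4,0,0],[0,0,0],0]
    - [[-0.4,0,0],[0,0,0],0]

```text
time: 58.6
tool_pos: [0.488, -0.4155, 0.0828]
tool_rot: [-0.003, 0.0, 1.0, -0.001]
contact_force: [-0.4, 0.0, -0.2]
gripper_width: 0.005
grasp_force: 0.2
```

>>> jog_arm:
  targets:
    - [[-0.1,0,0],[0,0,0],0]
    - [[-0.2,0,0],[0,0,0],0]
    - [[-0.2,0,0],[0,0,0],0]

```text
time: 58.98
tool_pos: [0.4933, -0.4156, 0.083]
tool_rot: [-0.002, 0.0, 1.0, -0.002]
contact_force: [-0.5, -0.5, -0.2]
gripper_width: 0.002
grasp_force: 0.3
```

>>> jog_arm:
  targets:
    - [[-0.1,0,0],[0,0,0],0]
    - [[-0.15,0,0],[0,0,0],0]
    - [[-0.15,0,0],[0,0,0],0]

```text
time: 59.35
tool_pos: [0.4938, -0.4157, 0.0828]
tool_rot: [-0.006, 0.0, 1.0, -0.001]
contact_force: [-11.6, 1.9, 4.0]
gripper_width: 0.0
grasp_force: 6.1
```

On-stop reached (−11.6 N). I'll back away, rise clear, and take a final look.

>>> jog_arm:
  targets:
    - [[0.4,0,0],[0,0,0],0]
    - [[1.5,0,0],[0,0,0],0]
    - [[1.5,0,-2.5],[0,0,0],0]
    - [[2,2,-5],[0,0,0],0]
    - [[2,4.5,-6],[0,0,0],0]
    - [[2,6,-6],[0,0,0],0]
    - [[2,6,-6],[0,0,0],0]
    - [[2,6,-6],[0,0,0],0]

```text
time: 60.35
tool_pos: [0.448, -0.2653, 0.2329]
tool_rot: [-0.002, 0.0, 1.0, -0.002]
contact_force: [0.2, 0.4, -0.4]
gripper_width: -0.001
grasp_force: 0.0
```

Run:
```python
from h import *
S(); st,im,dp=grab("scene","s2"); st,t,dt=grab("top","t2")
cv2.imwrite("pics/fin.png",np.vstack([cv2.resize(im[90:270,240:440,::-1],(600,300)) if 0 else cv2.resize(im[90:240,240:440,::-1],(400,300)),cv2.resize(t[180:280,380-110:510-10-0,::-1],(400,174))][0:2] ) if 0 else cv2.resize(im[90:240,240:440,::-1],(800,600),interpolation=cv2.INTER_CUBIC))
W=world("top",dt); r,g,b=[t[...,i].astype(int) for i in range(3)]
for n,m in(("red",(r>140)&(g<70)&(W[...,2]>.07)&(W[...,2]<.15)&(W[...,1]>-.47)&(W[...,1]<-.36)),):
    q=W[m&(W[...,0]>.4)&(W[...,0]<.6)]; print(n,len(q),np.median(q,0).round(3) if len(q) else "")
```

```text
60.35 pos [ 0.448  -0.2653  0.2329] yaw 180.0 F [ 0.2  0.4 -0.4] M [-0.04  0.06 -0.  ] g -0.001 0.0 j6 -2.24
red 0
```

View pics/fin.png

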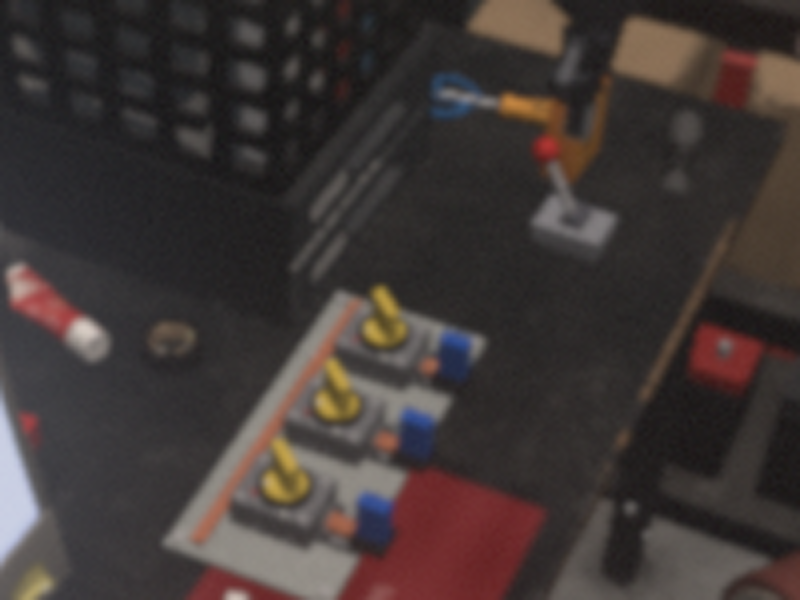

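The scene crop shows three links seated with locked knobs. The lever ball at (546,148) leans away from the robot (on), and the gripper is clear of everything.

```bash
python3 -c "
from plant import *
print(job_done())"
```

```text
the job is handed in; nothing more can be done
None
```

The job is handed in: all three links are pushed home against their stops and locked, the isolator was off throughout and is back on, and I left the other things on the desk alone.

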